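# Gauge a pack of soap bars in the bench caliper and print its size

## Robot

A 6-joint arm with a two-finger parallel gripper is mounted at the origin on the work surface. World frame = base frame: x ahead of the robot, y to its left, z up, the work surface at z = 0. Lengths are in m, angles in rad, forces in N, time in s.
With the tool pointing down it reaches from about 0.325 to 0.75 m from the base axis. Payload 7.6 kg.
Tool frame: the origin (TCP) lies midway between the tips of the shut fingers; the grasp point (between the pads) lies 19 mm behind it (r.grasp_offset is the distance from the TCP to the grasp point, in m); z points along the fingers, y is the direction in which the jaws open and shut (so a half turn about z gives the same grasp; the last joint's range is limited). The gripper opens to 85 mm and grips with 20 to 120 N. Pads are 22 mm wide; open, the fingers measure 114 mm over their backs; the gripper's body (76 mm by 85 mm) begins 54 mm behind the grasp point. The pads swing forward as they close: fully open they stand 13 mm farther back than shut.
Start: joints at [-1.222, 0.052, 1.401, -0, 1.689, -0.07], TCP at [0.214, -0.48, 0.231] pointing down, gripper open.
Joint ranges: [-2.9, 2.9], [-0.91, 2.17], [0.12, 2.37], [-1.06, 4.2], [0.26, 2.73], [-2.93, 2.93]. Speed limits (rad/s): [2.57, 2.57, 3.01, 3.14, 3.14, 3.14].

## Interface

Orientations are given as a rotation vector (axis times angle).
In Python, from rig import sensors, snapshot, order, boxes_of, cut_out, r gives the robot as it stands. The module is installed in compiled form; this text tells all that it offers.
- The arm moves only by the tool send_rows, never from a script. Its argument "rows" is a list of rows, each a list of 7 numbers: the turn, a rotation vector about the world's x, y, z in degrees, then the shift along the world's x, y, z in mm, then the finger opening in mm, from 0 to 85.4. In form: [[ax, ay, az, x, y, z, hand], ...]. A call has 1 to 12 rows; each row is the pose to reach, as a shift and turn from the pose commanded when the call began; what a row does not reach only later rows make up. A row lasts 1/8 s, in which the tool goes at most 62.5 mm and 10.7 degrees, less where a joint would pass 70% of its speed; a pose out of reach is approached as far as the arm can. A call with a gripper value outside its range is refused whole. The fingers move at their own pace and stop on an object; "newtons" is the grip in N (left out, the last holds). Time passes only in rows, so rows that repeat a pose let the fingers close. It gives the time, the measured TCP pose, the force and the opening at its end, in the units of the state.
- sensors.read_state(): the state, without advancing time (a new reading comes with each control period).
- snapshot(name): name is "scene" or "top" or "wrist"; returns a dict with "color" (480x640x3 uint8, red, green, blue), "intrinsics" (3x3 intrinsics, pixels), "k1" (the pictures are not rectified: a ray, as slopes to the right and down, at radius r is drawn at 1 + k1 r^2 times it, then the intrinsics apply), "position" and "orientation" of the camera in the world. Camera axes: x right, y down, z forward; pixel columns grow to the right and rows downward; lengths in m; the calibration is good to about 2 mm. A picture is of the moment at which its call begins. There is no depth.
- order.hand_in(): hands the job in, once; it reports no verdict.
Trained networks look in a picture, given as the dict that the camera call returned (one of the last four; its "shot" number tells which), for a name from the list of things; names that differ only in an ending like _2 or _b are one class to them, and where a whole thing is asked for, a point or a joint stands for the part that bears it (a point fixed in the world has none). Each returns a list of dicts, best first, with "conf" (0 to 1); they miss things now and then, are a little off and sometimes report something else, mostly with a low value. They report only what shows in the picture. A call takes as long as a camera call. They do not tell look-alikes from the thing itself.
- boxes_of(picture, name): "box" ([left, top, right, bottom] in pixels, round what is visible of it).
- cut_out(picture, name): "region" (480x640 bool, what is visible of it) and "box" ([left, top, right, bottom] in pixels, round what is visible of it).
The state is a dict: "clock": time; "joints": joint angles; "qd": joint speeds; "joint_torque": joint torques, N m; "tcp_pos": TCP position; "tcp_rot": TCP orientation; "contact_force": force on the tool from outside, world axes, zero at the start; "torque": the same for the moment, N m; "grip_width": opening from 0.0 (shut) to 1.0 (fully open).
Only numpy, scipy, OpenCV 4.12 (cv2) and the standard library are available. Lean on these libraries where they do the work, as an engineer would, in place of code of your own. Each camera call takes 0.05 s, during which the arm holds its last target. There are 200 camera calls.

## Task

Gauge this pack of soap bars: move the brass setting block out of the bench caliper and set it down in the middle of its blue pad, slide the jaw open, and lay every soap bar that is there side by side in a row on the caliper bed, each lying square across it and centred over the black line, none left out. Then slide the jaw gently closed without tilting the blade, until the whole row is lightly gripped between both jaws; only then snap the rocker over so that its green end is down, and after that push the counter's red plunger all the way down and let it come up. Leave the row gripped in the caliper and the blade square, and do not knock the other things about.

Things in the scene. Friction and masses are not known exactly. Their poses are not given: they have to be found in the camera images.
- gauge: grey bench caliper, fixed. Origin: centre of its base's underside; own y runs along the slide (from the fixed jaw and rocker towards the sliding jaw), own z up. Base plate 155 mm (own x -45 to +110) by 360 mm (own y -180 to +180), 12 mm thick; its top is the bed, and a black line along own x = 0 marks where the row is centred. A steel beam 20 mm wide, 12 mm high above the bed, runs along own x = +95 mm. Nothing stands on the bed on the own -x side of the line
- fixed_face (a point): point on the working face of the fixed jaw (steel, 34 mm high above the bed, face at own y = -65 mm of the caliper) over the black line, 18 mm above the bed; the jaw spans own x -30 to +105 mm of the caliper; axes as the caliper's
- jaw_face (a point): point on the working face of the sliding jaw's blade over the black line, 18 mm above the bed. The blade is 10 mm thick (towards own +y), stands 2 to 34 mm above the bed and reaches from own x = -30 mm of the caliper to the carriage at +95 mm. Axes turn with the blade; own y points away from the fixed jaw
- jaw_grip (a point): centre of the upper part of the orange fin on the sliding jaw's carriage, the fin is 14 mm thick along the slide and 24 mm across it, stands from 36 to 72 mm above the table (this point: 60 mm), 95 mm to the own +x side of the caliper's line and 22 mm behind the blade's face. Carriage below it: 44 mm along the slide, top 36 mm above the table
- jaw (a joint): opening between the jaw faces in m (with the blade square; a tilted blade springs back by 95 mm x tilt at the line), 0 to 0.200; slides with about 1.5 N of friction and stays where it is left, whichever way the rocker lies
- jaw_tilt (a joint): tilt of the blade about the vertical on its carriage, rad, 0 = square, stop at 0.15; it is sprung (20 N m/rad about the carriage, 95 mm from the line), so pushing the fin about 1 mm past contact leaves 2.2 N and 0.011 rad. The bars take 2 to 4 N to push together along the bed; 5 to 8 N of the blade on the row (0.025 to 0.035 rad) grips it with the blade square
- rocker (a joint): hold rocker of the caliper, rad: -0.3 = red end down (off), +0.3 = green end down (on); over-centre, takes about 2.5 N at an end and snaps past 0
- rocker_green (a point): top of the rocker's green end, 24 mm from its pivot towards the fixed jaw; the rocker is 34 mm wide and 64 mm long along the slide; its level top would be 46 mm above the table, an end is 7 mm higher or lower than that when up or down
- rocker_red (a point): the same on the red end, away from the fixed jaw
- block_mid (a point): middle of the brass setting block, 50 mm (own x) by 40 mm (own y) by 36 mm high, 0.25 kg, either way up on the pad; at the start it stands on the bed between the jaws, its 50 mm across the slide
- pad_top (a point): centre of the top of the blue pad, 80 x 80 mm, 4 mm thick, fixed
- plunger (a joint): stroke of the counter's red plunger, m: 0 = up, 0.014 = fully down; springs back, 3 N to start and 8 N at the end
- plunger_top (a point): centre of the top of the red plunger, a disc of 36 mm across on a white counter 76 x 76 x 40 mm; 68 mm above the table when up
- white_mid (a point): middle of the white soap bar, 58 mm long (own x, level) with a square section of 30 x 30 mm, 70 g, so any of its four long sides may be down; lies on the table, to be laid with its length across the slide; may be absent (None)
- green_mid (a point): middle of the green soap bar, 58 mm long (own x, level) with a square section of 32 x 32 mm, 70 g, so any of its four long sides may be down; lies on the table, to be laid with its length across the slide; may be absent (None)
- amber_mid (a point): middle of the amber soap bar, 58 mm long (own x, level) with a square section of 34 x 34 mm, 70 g, so any of its four long sides may be down; lies on the table, to be laid with its length across the slide; may be absent (None)
- violet_mid (a point): middle of the violet soap bar, 58 mm long (own x, level) with a square section of 36 x 36 mm, 70 g, so any of its four long sides may be down; lies on the table, to be laid with its length across the slide; may be absent (None)
- mug_rim (a point): bystander: centre of the mouth of the green glass mug, 80 mm high and wide
- bowl: bystander: small glass bowl, 80 mm across, 35 mm high, origin under its centre
- oil: bystander: amber bottle, 52 mm across, 130 mm high, origin under its centre
- jar: bystander: jar, 60 mm across, 60 mm high, origin under its centre
- tin: bystander: metal tin, 60 mm across, 50 mm high, origin under its centre
- spatula_grip (a point): bystander: grip of a spatula that lies on the table
Not all that is in view belongs to the job. Leave any turquoise look-alike of the part that bears block_mid alone. What is shaped like the part that bears violet_mid but turquoise is not meant.

How it is judged:
By the outcome, as a careful person would: the job done as asked, in the order asked, and still so for the second after the job is handed in, with the robot touching nothing.
Of soap_white, soap_green, soap_amber, soap_violet only 2 to 4 are there at a start; the rules pass over those that are not, and their reading is None.
At some moment in a run one of soap_white, soap_green, soap_amber, soap_violet may be knocked a few centimetres aside while the robot is not near it.
Once in a run the grip may slacken for a moment while it holds something.
It also fails if it takes over 210 s, if anything falls off the work surface, if the arm or the gripper's body presses on something with over 40 N, if the wrist force passes 120 N, or if a joint passes its speed limit or range.

## Working session

There is one attempt and no reset: what is moved stays moved. The work goes in short steps, Python scripts to look and compute and a tool call to move; the robot and the scene stay as the last step left them, time stands still between calls to the robot, and variables do not carry over. Pictures are saved under pics/ and viewed, about 12 in all and at most 16, crops included, and the job is handed in when it is done.

Besides the shell and the picture viewer there is one more tool, called after "Emit:" in YAML: its name, and indented under it one key for each argument. send_rows: Moves the arm, as the interface text tells. Its arguments: {"type":"object","properties":{"rows":{"type":"array","items":{"type":"array","items":{"type":"number"}}},"newtons":{"type":"number"}},"required":["rows"]}

```bash
mkdir -p pics
cat > h.py <<'E'
import numpy as np, cv2
from scipy.spatial.transform import Rotation as R
from rig import sensors, snapshot, order, boxes_of, cut_out, r
def rot(o):
    o=np.array(o,float)
    if o.shape==(3,3): return o
    return R.from_quat(o).as_matrix() if o.size==4 else R.from_rotvec(o).as_matrix()
def pix2(p,uv,z):
    K=np.array(p["intrinsics"]);k=p["k1"];uv=np.atleast_2d(uv).astype(float)
    d=(uv-[K[0,2],K[1,2]])/[K[0,0],K[1,1]]
    s=d.copy()
    for _ in range(20): s=d/(1+k*(s**2).sum(1,keepdims=True))
    v=np.c_[s,np.ones(len(s))]@rot(p["orientation"]).T
    c=np.array(p["position"]); t=(z-c[2])/v[:,2]
    return c+v*t[:,None]
def proj(p,X):
    X=np.atleast_2d(X).astype(float)
    q=(X-np.array(p["position"]))@rot(p["orientation"])
    s=q[:,:2]/q[:,2:]; s=s*(1+p["k1"]*(s**2).sum(1,keepdims=True))
    K=np.array(p["intrinsics"]); return s*[K[0,0],K[1,1]]+[K[0,2],K[1,2]]
def save(p,name): cv2.imwrite(f"pics/{name}.png",p["color"][:,:,::-1])
def st():
    s=sensors.read_state(); print("t",round(s["clock"],2),"tcp",np.round(s["tcp_pos"],4),"rot",np.round(s["tcp_rot"],3),"F",np.round(s["contact_force"],1),"w",round(s["grip_width"],3))
E
python3 - <<'E'
from h import *
st()
for n in ["top","scene"]:
    p=snapshot(n); save(p,n+"0"); print(n,p["position"],p["orientation"],p["k1"],p["intrinsics"])
    for k in ["gauge","jaw_grip","rocker_green","block_mid","pad_top","plunger_top","white_mid","green_mid","amber_mid","violet_mid","mug_rim","bowl","oil","jar","tin","spatula_grip"]:
        try: print(k,[(np.round(b["box"]).tolist(),round(b["conf"],2)) for b in boxes_of(p,k)[:3]])
        except Exception as e: print(k,e)
E
```

```text
t 0.0 tcp [ 0.2134 -0.4793  0.2304] rot [-3.071 -0.653  0.   ] F [ 0.2 -0.1 -1. ] w 1.0
top [0.42609305 0.03767947 1.27161653] [-2.16731189  2.19627597 -0.10397676] -0.12681294703725227 [[598.4350276    0.         323.48130181]
 [  0.         598.4350276  239.44119796]
 [  0.           0.           1.        ]]
gauge [([250.0, 173.0, 427.0, 259.0], 0.9)]
jaw_grip [([322.0, 174.0, 349.0, 245.0], 0.92)]
rocker_green [([387.0, 224.0, 416.0, 241.0], 0.66)]
block_mid [([346.0, 222.0, 367.0, 246.0], 0.85), ([414.0, 293.0, 435.0, 319.0], 0.63), ([334.0, 294.0, 357.0, 314.0], 0.58)]
pad_top [([489.0, 193.0, 528.0, 233.0], 0.97), ([258.0, 121.0, 288.0, 153.0], 0.31)]
plunger_top [([488.0, 261.0, 508.0, 284.0], 0.71)]
white_mid [([177.0, 247.0, 196.0, 272.0], 0.71)]
green_mid [([133.0, 228.0, 152.0, 257.0], 0.86)]
amber_mid [([202.0, 238.0, 222.0, 266.0], 0.89), ([267.0, 307.0, 304.0, 346.0], 0.43)]
violet_mid [([123.0, 276.0, 151.0, 310.0], 0.72), ([389.0, 225.0, 416.0, 243.0], 0.61), ([155.0, 220.0, 175.0, 250.0], 0.58)]
mug_rim [([179.0, 130.0, 232.0, 174.0], 0.64)]
bowl [([265.0, 308.0, 30
[... 1088 characters left out ...]
, 279.0], 0.78)]
green_mid [([490.0, 264.0, 515.0, 297.0], 0.66), ([464.0, 262.0, 487.0, 299.0], 0.65), ([205.0, 250.0, 238.0, 268.0], 0.23)]
amber_mid [([413.0, 251.0, 433.0, 276.0], 0.81)]
violet_mid [([483.0, 223.0, 511.0, 256.0], 0.9), ([465.0, 262.0, 488.0, 298.0], 0.89)]
mug_rim [([404.0, 313.0, 470.0, 378.0], 0.62), ([78.0, 262.0, 131.0, 296.0], 0.62)]
bowl [([333.0, 189.0, 367.0, 220.0], 0.95), ([184.0, 245.0, 378.0, 334.0], 0.69), ([276.0, 255.0, 294.0, 298.0], 0.29)]
oil [([194.0, 141.0, 218.0, 200.0], 0.59)]
jar [([338.0, 337.0, 371.0, 383.0], 0.85), ([438.0, 249.0, 460.0, 278.0], 0.45)]
tin [([166.0, 330.0, 203.0, 371.0], 0.96)]
spatula_grip [([245.0, 173.0, 286.0, 250.0], 0.91)]
```

Run:
```python
import cv2
a=cv2.imread("pics/top0.png")[110:400,100:540]
cv2.imwrite("pics/v1.png",cv2.resize(a,(800,527),interpolation=cv2.INTER_CUBIC))
a=cv2.imread("pics/scene0.png")[120:400,60:540]
cv2.imwrite("pics/v2.png",cv2.resize(a,(800,467),interpolation=cv2.INTER_CUBIC))
```

```text
(no output)
```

View pics/v1.png

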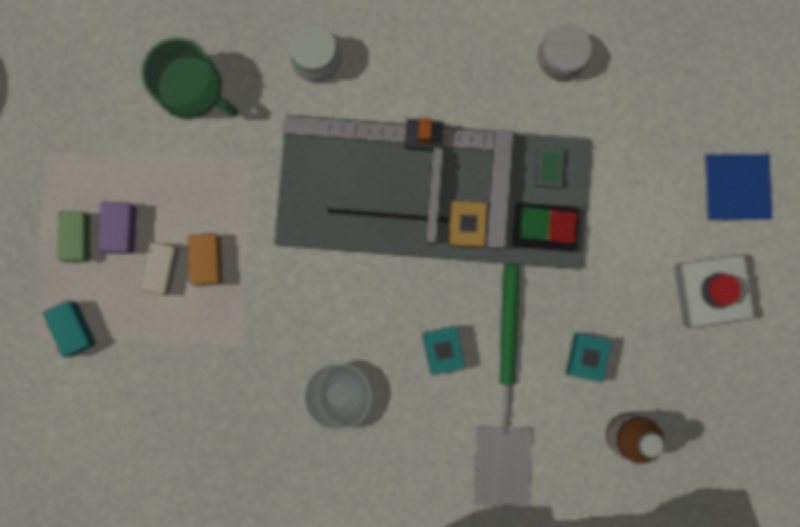

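View pics/v2.png

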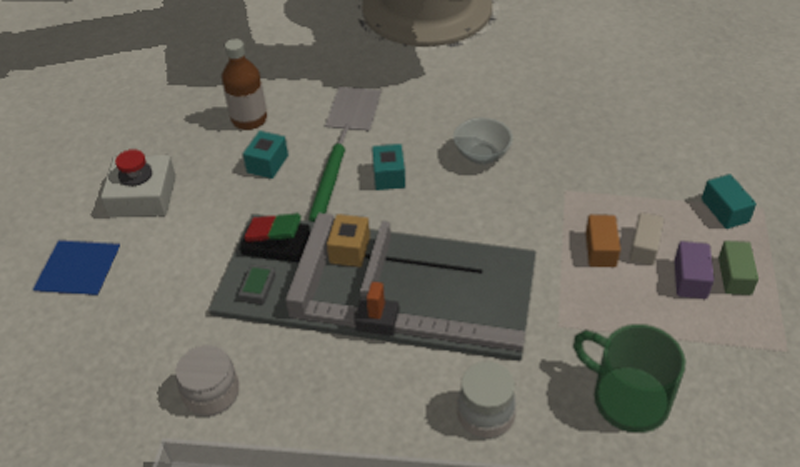

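Top view, full-image pixels: all four bars are present. They are green (142,242), violet (164,235), white (187,258) and amber (212,252). The brass block is at (357,234) between the jaws.

Possible mix-ups:
- For the block: turquoise blocks at (345,304) and (425,306).
- For violet: the turquoise bar at (137,290).

I pick the brass and violet ones by colour. Next I fit the poses.

```bash
cat >> h.py <<'E'
from scipy.optimize import minimize
def boxpts(x,y,yaw,dx,dy,z0,z1):
    c,s=np.cos(yaw),np.sin(yaw)
    return np.array([[x+c*a-s*b,y+s*a+c*b,z] for z in (z0,z1) for a in (-dx/2,dx/2) for b in (-dy/2,dy/2)])
def fitbox(views,x,y,yaw,dx,dy,z0,z1):
    "views: list of (picture, mask). returns x,y,yaw,cost"
    def cost(v):
        P=boxpts(x+v[0]/1e3,y+v[1]/1e3,yaw+v[2]/50,dx,dy,z0,z1); e=0
        for p,m in views:
            im=np.zeros(m.shape,np.uint8); h=cv2.convexHull((proj(p,P)*16).astype(np.float32)).astype(np.int32)
            cv2.fillConvexPoly(im,h,255,cv2.LINE_AA,4); f=im/255.
            e+=np.abs(f-m).sum()/m.sum()
        return e/len(views)
    best=min((minimize(cost,[0,0,w],method="Nelder-Mead",options=dict(initial_simplex=np.array([[0,0,w],[6,0,w],[0,6,w],[0,0,w+6]]))) for w in (-12,0,12)),key=lambda o:o.fun)
    v=best.x; return x+v[0]/1e3,y+v[1]/1e3,yaw+v[2]/50,best.fun
def mask(p,name,uv):
    "best cut_out whose box holds/near pixel uv"
    L=cut_out(p,name); 
    L=[o for o in L if np.hypot((o["box"][0]+o["box"][2])/2-uv[0],(o["box"][1]+o["box"][3])/2-uv[1])<15]
    return L[0]["region"].astype(float) if L else None
E
python3 - <<'E'
from h import *
p=snapshot("top");q=snapshot("scene")
# gauge corners, bed z=12mm
v=np.array([[285,115],[592,138],[583,268],[275,245]])/1.818+[100,110]
print("gauge corners",np.round(pix2(p,v,0.012),4).tolist())
g=pix2(p,np.array([[330,211],[430,217]])/1.818+[100,110],.012);print("line",np.round(g,4).tolist())
D=dict(green_mid=((142,242),.032),violet_mid=((164,235),.036),white_mid=((187,258),.030),amber_mid=((212,252),.034))
for n,(uv,s) in D.items():
    a=pix2(p,uv,s)[0]; pq=proj(q,[[a[0],a[1],s/2]])[0]
    m1,m2=mask(p,n,uv),mask(q,n,pq)
    for vs in ([(p,m1)],[(q,m2)]):
        if vs[0][1] is None: print(n,"missing");continue
        f=fitbox(vs,a[0],a[1],0,.058,s,0,s); print(n,np.round(f,4))
for n,uv,z in [("pad_top",(508,213),.004),("plunger_top",(499,269),.068)]:
    m=mask(p,n,uv)
    if m is not None:
        ys,xs=np.nonzero(m); print(n,cv2.minAreaRect(np.c_[xs,ys].astype(np.float32)),np.round(pix2(p,[[xs.mean(),ys.mean()]],z),4))
a=pix2(p,(357,232),.048)[0]
m1=mask(p,"block_mid",(357,234)); print("block",np.round(fitbox([(p,m1)],a[0],a[1],-.07,.05,.04,.012,.048),4))
for n,uv,z in [("fin",(424,130),.072),("mug",(180,75),.08),("jar",(313,50),.06),("oilcap",(652,445),.13),("green",(535,222),.05),("red",(563,226),.045),("redplunger",(724,290),.068),("spat tip",(511,265),.01),("bowl",(340,395),.02),("turq",(68,327),.03)]:
    print(n,np.round(pix2(p,np.array(uv)/1.818+[100,110],z),3)[0])
E
```

```text
gauge corners [[0.6784, 0.1659, 0.012], [0.6469, -0.1952, 0.012], [0.4937, -0.18, 0.012], [0.5253, 0.178, 0.012]]
line [[0.5642, 0.1137, 0.012], [0.5557, -0.0026, 0.012]]
green_mid [ 0.5378  0.4133 -0.0417  0.1858]
green_mid [ 0.5366  0.4149 -0.1254  0.2265]
violet_mid [ 0.5471  0.3625 -0.1182  0.1949]
violet_mid [ 0.547   0.3629 -0.1599  0.1663]
white_mid [ 0.4979  0.3131 -0.2036  0.3171]
white_mid [ 0.4994  0.3134 -0.2323  0.2239]
amber_mid [ 0.5098  0.2591 -0.0735  0.2385]
amber_mid [0.5087 0.2591 0.0028 0.1924]
pad_top ((506.5, 212.5), (35.0, 35.0), 90.0) [[ 0.5887 -0.3718  0.004 ]]
plunger_top ((498.0, 269.5000305175781), (17.677669525146484, 17.677669525146484), 45.0) [[ 0.4644 -0.3293  0.068 ]]
block [ 0.5452 -0.044  -0.0868  0.1848]
fin [0.647 0.004 0.072]
mug [0.712 0.277 0.08 ]
jar [0.744 0.129 0.06 ]
oilcap [ 0.3   -0.229  0.13 ]
green [ 0.545 -0.12   0.05 ]
red [ 0.54  -0.153  0.045]
redplunger [ 0.464 -0.33   0.068]
spat tip [ 0.499 -0.096  0.01 ]
bowl [0.352 0.104 0.02 ]
turq [0.432 0.416 0.03 ]
```

All four bars are there, and the caliper's yaw is about -5°. I move above the caliper for a close look.

Emit:
send_rows:
  rows:
    - [0, 0, 20, 110, 150, 40, 85]
    - [0, 0, 40, 220, 300, 60, 85]
    - [0, 0, 61, 332, 435, 60, 85]
    - [0, 0, 61, 332, 435, 60, 85]
    - [0, 0, 61, 332, 435, 60, 85]
    - [0, 0, 61, 332, 435, 60, 85]
    - [0, 0, 61, 332, 435, 60, 85]
    - [0, 0, 61, 332, 435, 60, 85]
    - [0, 0, 61, 332, 435, 60, 85]
    - [0, 0, 61, 332, 435, 60, 85]
    - [0, 0, 61, 332, 435, 60, 85]
    - [0, 0, 61, 332, 435, 60, 85]
  newtons: 40

```text
clock: 3.85
tcp_pos: [0.545, -0.0457, 0.2915]
tcp_rot: [2.318, 2.12, -0.0]
contact_force: [-0.1, 0.6, 0.2]
grip_width: 0.996
```

Run:
```python
from h import *
st(); p=snapshot("wrist"); save(p,"w1"); print(p["position"],rot(p["orientation"]).round(3),p["intrinsics"],p["k1"])
import pickle; pickle.dump({k:p[k] for k in p},open("w1.pkl","wb"))
```

```text
t 3.85 tcp [ 0.545  -0.0457  0.2915] rot [ 2.318  2.12  -0.   ] F [-0.1  0.6  0.2] w 0.996
[0.55162834 0.03711928 0.43358108] [[ 0.996 -0.084 -0.029]
 [-0.088 -0.942 -0.325]
 [ 0.     0.326 -0.945]] [[338.85742687   0.         323.6717041 ]
 [  0.         338.85742687 236.43751465]
 [  0.           0.           1.        ]] -0.011042444020372992
```

View pics/w1.png

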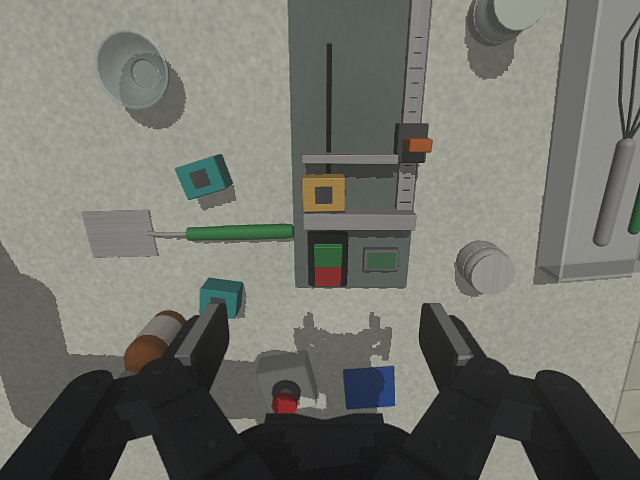

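The wrist picture shows the brass block at (324,193), its jaws at rows 160 and 220, the black line at column 329, the fin at (417,145), and the rocker with green (328,255) up and red (328,277) down. I convert these to positions.

Run:
```python
from h import *
import pickle; p=pickle.load(open("w1.pkl","rb"))
for n,uv,z in [("line",[(329.5,44),(329,172)],.012),("basebot",[(296,288),(408,288)],.012),("fixedtop",[(303,214),(415,214)],.046),("bladetop",[(303,163),(398,163)],.046),("block",[(303,175),(344,174),(345,211),(304,212)],.048),("fin",[(405,139),(432,139),(432,152),(405,152)],.072),("rockg",[(328,255)],.052),("rockr",[(328,277)],.042),("pad",[(344,369),(394,367),(395,406),(346,409)],.004),("spat",[(294,232)],.01)]:
    X=pix2(p,uv,z); print(n,np.round(X[:,:2],4).tolist(),"mean",np.round(X.mean(0),4))
# caliper frame from line
X=pix2(p,[(329.5,44),(329,172)],.012); d=X[0]-X[1]; print("yaw from line",np.arctan2(-d[0],d[1]))
```

```text
line [[0.5651, 0.1156], [0.5528, -0.0244]] mean [0.559  0.0456 0.012 ]
basebot [[0.4938, -0.1798], [0.6489, -0.1936]] mean [ 0.5714 -0.1867  0.012 ]
fixedtop [[0.518, -0.0659], [0.65, -0.0776]] mean [ 0.584  -0.0717  0.046 ]
bladetop [[0.5244, -0.0068], [0.631, -0.0162]] mean [ 0.5777 -0.0115  0.046 ]
block [[0.5231, -0.0199], [0.5695, -0.0229], [0.5676, -0.0661], [0.5196, -0.063]] mean [ 0.5449 -0.043   0.048 ]
fin [[0.6333, 0.0111], [0.661, 0.0087], [0.6612, -0.0044], [0.6332, -0.002]] mean [0.6472 0.0034 0.072 ]
rockg [[0.5432, -0.1181]] mean [ 0.5432 -0.1181  0.052 ]
rockr [[0.5404, -0.1524]] mean [ 0.5404 -0.1524  0.042 ]
pad [[0.5508, -0.3301], [0.6283, -0.3333], [0.6284, -0.4114], [0.5486, -0.4104]] mean [ 0.589  -0.3713  0.004 ]
spat [[0.5004, -0.0988]] mean [ 0.5004 -0.0988  0.01  ]
yaw from line -0.08735349956298391
```

Emit:
send_rows:
  rows:
    - [0, 0, 0, 0, 3, -60, 85]
    - [0, 0, 0, 0, 3, -120, 85]
    - [0, 0, 0, 0, 3, -180, 85]
    - [0, 0, 0, 0, 3, -230, 85]
    - [0, 0, 0, 0, 3, -265, 85]
    - [0, 0, 0, 0, 3, -275, 85]
    - [0, 0, 0, 0, 3, -275, 85]
    - [0, 0, 0, 0, 3, -275, 40]
    - [0, 0, 0, 0, 3, -275, 40]
    - [0, 0, 0, 0, 3, -275, 40]
    - [0, 0, 0, 0, 3, -275, 40]
    - [0, 0, 0, 0, 3, -275, 40]
  newtons: 50

```text
clock: 5.4
tcp_pos: [0.5465, -0.0418, 0.0181]
tcp_rot: [2.315, 2.121, 0.003]
contact_force: [-0.9, -0.5, 7.4]
grip_width: 0.578
```

Emit:
send_rows:
  rows:
    - [0, 0, 0, 0, 0, 10, 40]
    - [0, 0, 0, 0, 0, 30, 40]
    - [0, 0, 0, 0, 0, 65, 40]
    - [0, 0, 0, 0, 0, 65, 40]
    - [0, 0, 0, 0, 0, 65, 40]

```text
clock: 6.02
tcp_pos: [0.5448, -0.0415, 0.0802]
tcp_rot: [-2.315, -2.121, 0.002]
contact_force: [-0.8, -0.4, -3.4]
grip_width: 0.579
```

Emit:
send_rows:
  rows:
    - [0, 0, 0, 5, -40, 0, 40]
    - [0, 0, 0, 11, -85, 0, 40]
    - [0, 0, 0, 17, -130, 0, 40]
    - [0, 0, 0, 23, -175, 0, 40]
    - [0, 0, 0, 29, -220, 0, 40]
    - [0, 0, 0, 35, -265, 0, 40]
    - [0, 0, 0, 41, -305, 0, 40]
    - [0, 0, 0, 44, -328, 0, 40]
    - [0, 0, 0, 44, -328, 0, 40]
    - [0, 0, 0, 44, -328, 0, 40]

```text
clock: 7.28
tcp_pos: [0.5891, -0.3685, 0.0796]
tcp_rot: [-2.314, -2.121, 0.0]
contact_force: [0.7, 0.0, -2.4]
grip_width: 0.579
```

Run:
```python
from h import *
st(); p=snapshot("wrist"); save(p,"w2")
s=sensors.read_state()
for n in ("pad_top","block_mid"): print(n,[(b["box"],b["conf"]) for b in boxes_of(p,n)])
for n,z in(("pad_top",.004),):
  for b in boxes_of(p,n)[:1]:
    x0,y0,x1,y1=b["box"]; print(np.round(pix2(p,[(x0,y0),(x1,y0),(x1,y1),(x0,y1)],z),3))
```

```text
t 7.28 tcp [ 0.5891 -0.3685  0.0796] rot [-2.314 -2.121  0.   ] F [ 0.7  0.  -2.4] w 0.579
pad_top [([256.9, 191.8, 385.7, 282.5], 0.6)]
block_mid [([260.7, 267.2, 390.4, 384.4], 0.63)]
[[ 0.548 -0.326  0.004]
 [ 0.632 -0.333  0.004]
 [ 0.63  -0.399  0.004]
 [ 0.538 -0.391  0.004]]
```

View pics/w2.png

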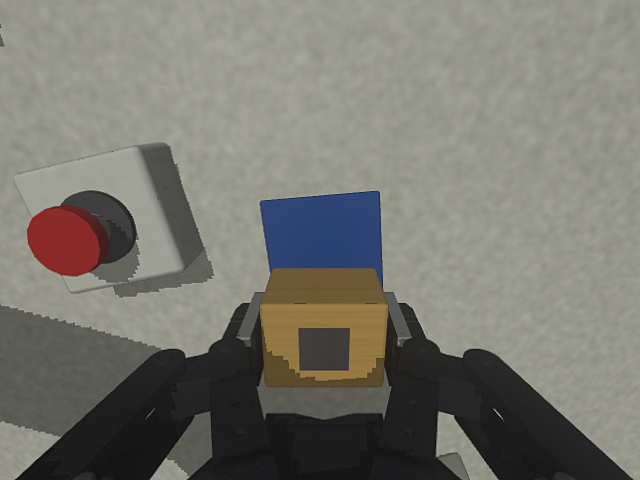

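The block is held above the pad, whose far edge runs from (261,202) to (380,191). It needs about 3 mm more in -y, so I shift and set it down.

Emit:
send_rows:
  rows:
    - [0, 0, 3, 0, -3, -25, 40]
    - [0, 0, 3, 0, -3, -50, 40]
    - [0, 0, 3, 0, -3, -65, 40]
    - [0, 0, 3, 0, -3, -70, 40]
    - [0, 0, 3, 0, -3, -71, 40]
    - [0, 0, 3, 0, -3, -71, 40]
    - [0, 0, 3, 0, -3, -71, 60]
    - [0, 0, 3, 0, -3, -71, 75]
    - [0, 0, 3, 0, -3, -71, 75]
    - [0, 0, 3, 0, -3, -60, 75]
    - [0, 0, 3, 0, -3, -10, 75]
    - [0, 0, 3, 0, -3, 20, 85]

```text
clock: 8.98
tcp_pos: [0.5903, -0.3732, 0.1053]
tcp_rot: [2.257, 2.179, 0.001]
contact_force: [0.4, -0.1, 0.7]
grip_width: 0.994
```

Emit:
send_rows:
  rows:
    - [0, 0, -3, 0, 50, 30, 85]
    - [0, 0, -3, 0, 70, 60, 85]
    - [0, 0, -3, 0, 70, 60, 85]
    - [0, 0, -3, 0, 70, 60, 85]

```text
clock: 9.48
tcp_pos: [0.5892, -0.3031, 0.1607]
tcp_rot: [-2.316, -2.122, 0.001]
contact_force: [-0.1, -0.4, -0.5]
grip_width: 0.99
```

Run:
```python
from h import *
st(); p=snapshot("wrist"); save(p,"w3"); q=snapshot("top")
b=boxes_of(q,"block_mid"); print([(o["box"],round(o["conf"],2)) for o in b])
m=mask(q,"block_mid",proj(q,[.589,-.371,.03])[0])
if m is not None: print(fitbox([(q,m)],.589,-.371,0,.05,.04,.004,.04))
m=mask(p,"block_mid",proj(p,[.589,-.371,.03])[0])
if m is not None: print(fitbox([(p,m)],.589,-.371,0,.05,.04,.004,.04))
```

```text
t 9.47 tcp [ 0.5892 -0.3031  0.1607] rot [-2.316e+00 -2.122e+00  1.000e-03] F [-0.1 -0.4 -0.5] w 0.99
[([412.7, 296.3, 436.0, 320.1], 0.87)]
(np.float64(0.5919756446416197), np.float64(-0.38084403852667825), np.float64(0.43732306845843694), np.float64(207.00653594771242))
(np.float64(0.5892400424077127), np.float64(-0.3759333094712323), np.float64(-0.0035568111023113603), np.float64(0.12134111860706726))
```

View pics/w3.png

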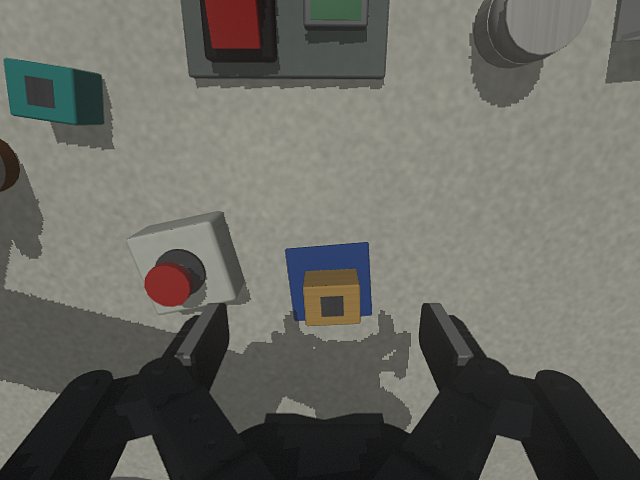

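The block stands on the pad, with its top face at about (332,304) and the pad corners at (286,248), (369,242) and (371,315). I check how well it is centred.

Run:
```python
from h import *
p=snapshot("wrist")
X=pix2(p,[(286,248),(369,242),(371,315),(292,321)],.004); print("pad",X.round(4).tolist(),X.mean(0))
B=pix2(p,[(305.5,270),(357,269)],.004); print("blk bottom +y edge",B.round(4).tolist())
T=pix2(p,[(304.5,284.5),(359.5,283),(360.5,324),(306,325.5)],.040); print("top",T.round(4).tolist(),T.mean(0))
for y in(-.45,): print(proj(p,[[.6,-.3,0],[.59,-.372,.004]]))
```

```text
pad [[0.5499, -0.3308, 0.004], [0.6281, -0.3316, 0.004], [0.6266, -0.4103, 0.004], [0.5462, -0.4104, 0.004]] [ 0.58769372 -0.370788    0.004     ]
blk bottom +y edge [[0.5659, -0.355, 0.004], [0.6153, -0.3582, 0.004]]
top [[0.5672, -0.3523, 0.04], [0.6144, -0.3549, 0.04], [0.6131, -0.3959, 0.04], [0.5642, -0.3932, 0.04]] [ 0.58971308 -0.37405954  0.04      ]
[[336.41141492 210.78232495]
 [331.8939039  283.87999767]]
```

Emit:
send_rows:
  rows:
    - [0, 0, 0, 12, 60, 0, 60]
    - [0, 0, 0, 24, 120, 0, 45]
    - [0, 0, 0, 36, 180, 0, 45]
    - [0, 0, 0, 48, 240, 0, 45]
    - [0, 0, 0, 58, 306, 0, 45]
    - [0, 0, 0, 58, 306, -20, 45]
    - [0, 0, 0, 58, 306, -60, 45]
    - [0, 0, 0, 58, 306, -100, 45]
    - [0, 0, 0, 58, 306, -118, 45]
    - [0, 0, 0, 58, 306, -118, 45]

```text
clock: 11.02
tcp_pos: [0.6469, 0.0027, 0.0421]
tcp_rot: [-2.316, -2.12, 0.003]
contact_force: [0.8, -0.7, 0.4]
grip_width: 0.528
```

Emit:
send_rows:
  rows:
    - [0, 0, 0, 0, 0, 0, 18]
    - [0, 0, 0, 0, 0, 0, 18]
    - [0, 0, 0, 0, 0, 0, 18]
    - [0, 0, 0, 0, 0, 0, 18]

```text
clock: 11.52
tcp_pos: [0.6503, 0.0027, 0.0457]
tcp_rot: [2.312, 2.118, 0.008]
contact_force: [11.8, -1.5, -4.8]
grip_width: 0.269
```

Emit:
send_rows:
  rows:
    - [0, 0, 0, 4, 0, 2, 18]
    - [0, 0, 0, 5, 10, 2, 18]
    - [0, 0, 0, 6, 25, 2, 18]
    - [0, 0, 0, 7.5, 40, 2, 18]
    - [0, 0, 0, 9, 55, 2, 18]
    - [0, 0, 0, 10, 70, 2, 18]
    - [0, 0, 0, 11.5, 85, 2, 18]
    - [0, 0, 0, 13, 100, 2, 18]
    - [0, 0, 0, 14, 115, 2, 18]
    - [0, 0, 0, 15, 127, 2, 18]
    - [0, 0, 0, 15, 127, 2, 18]

```text
clock: 12.9
tcp_pos: [0.6624, 0.1318, 0.0456]
tcp_rot: [-2.314, -2.123, -0.001]
contact_force: [-5.9, 2.7, -0.3]
grip_width: 0.265
```

Emit:
send_rows:
  rows:
    - [0, 0, 0, 0, 0, 0, 40]
    - [0, 0, 0, 0, 0, 0, 40]
    - [0, 0, 0, 0, 0, 0, 40]
    - [0, 0, 0, 0, 0, 50, 40]
    - [0, 0, 0, 0, 0, 110, 40]
    - [0, 0, 0, 0, 0, 130, 40]

```text
clock: 13.65
tcp_pos: [0.6643, 0.1303, 0.1814]
tcp_rot: [2.313, 2.118, 0.012]
contact_force: [0.3, 0.2, 0.1]
grip_width: 0.466
```

Emit:
send_rows:
  rows:
    - [0, 0, 5, -40, 40, 30, 85]
    - [0, 0, 5, -80, 90, 60, 85]
    - [0, 0, 5, -120, 130, 70, 85]
    - [0, 0, 5, -140, 170, 70, 85]
    - [0, 0, 5, -140, 170, 70, 85]
    - [0, 0, 5, -140, 170, 70, 85]
    - [0, 0, 5, -140, 170, 70, 85]

```text
clock: 14.52
tcp_pos: [0.5232, 0.2992, 0.2448]
tcp_rot: [2.223, 2.219, -0.001]
contact_force: [0.5, -0.5, 0.5]
grip_width: 0.996
```

Run:
```python
from h import *
import pickle
st(); p=snapshot("wrist"); save(p,"w4"); q=snapshot("top"); s=snapshot("scene")
A={}
G=dict(green_mid=((.538,.414),.032),violet_mid=((.547,.3625),.036),white_mid=((.4985,.313),.030),amber_mid=((.5095,.259),.034))
for n,(xy,sz) in G.items():
    for nm,c in(("w",p),("t",q),("s",s)):
        m=mask(c,n,proj(c,[xy[0],xy[1],sz/2])[0])
        print(n,nm,None if m is None else np.round(fitbox([(c,m)],*xy,-.1,.058,sz,0,sz),4))
```

```text
t 14.53 tcp [0.5232 0.2992 0.2448] rot [ 2.223e+00  2.219e+00 -1.000e-03] F [ 0.5 -0.5  0.5] w 0.996
green_mid w [0.5373 0.4135 0.0247 0.0879]
green_mid t None
green_mid s [ 0.5391  0.4138 -0.105   0.205 ]
violet_mid w [ 0.5465  0.3617 -0.0594  0.1137]
violet_mid t None
violet_mid s [ 0.5493  0.361  -0.0682  0.1115]
white_mid w [ 0.4992  0.3125 -0.1781  0.2162]
white_mid t None
white_mid s [ 0.4985  0.3138 -0.234   0.1604]
amber_mid w None
amber_mid t [0.5085 0.2591 0.0006 0.2272]
amber_mid s [ 0.5089  0.2586 -0.0168  0.1949]
```

View pics/w4.png

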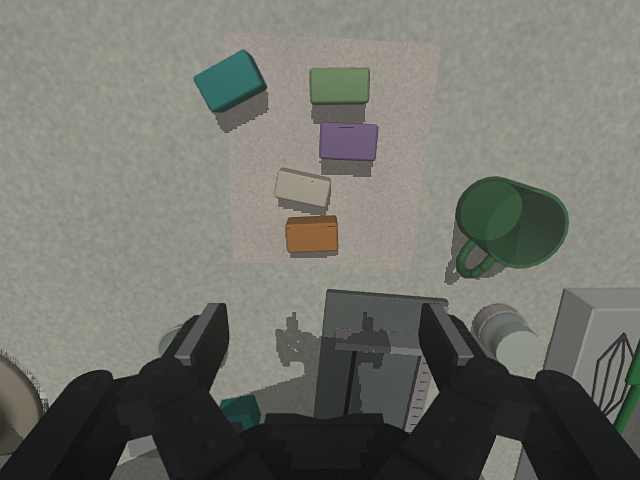

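Wrist view: amber (312,235), white (302,188), violet (348,141), green (340,86). The turquoise bar at (230,80) stays out. The blade is now near the far end of the bed. I grip each bar over its length, starting with amber.

Emit:
send_rows:
  rows:
    - [0, 0, 0, -14, -40, -60, 85]
    - [0, 0, 0, -14, -40, -120, 85]
    - [0, 0, 0, -14, -40, -180, 85]
    - [0, 0, 0, -14, -40, -225, 85]
    - [0, 0, 0, -14, -40, -243, 85]
    - [0, 0, 0, -14, -40, -243, 85]
    - [0, 0, 0, -14, -40, -243, 50]
    - [0, 0, 0, -14, -40, -243, 50]
    - [0, 0, 0, -14, -40, -243, 50]
    - [0, 0, 0, -14, -40, -243, 50]
  newtons: 40

```text
clock: 16.52
tcp_pos: [0.5103, 0.2612, 0.0052]
tcp_rot: [2.22, 2.22, 0.008]
contact_force: [-0.1, 0.6, 7.1]
grip_width: 0.677
```

Emit:
send_rows:
  rows:
    - [0, 0, 0, 0, 0, 20, 50]
    - [0, 0, 0, 0, 0, 50, 50]
    - [0, 0, -5, 0, 0, 80, 50]
    - [0, 0, -5, 0, 0, 80, 50]
    - [0, 0, -5, 0, 0, 80, 50]

```text
clock: 17.15
tcp_pos: [0.5082, 0.2602, 0.082]
tcp_rot: [-2.315, -2.124, 0.001]
contact_force: [-0.6, -0.0, -0.5]
grip_width: 0.677
```

Emit:
send_rows:
  rows:
    - [0, 0, 0, 6, -40, 0, 50]
    - [0, 0, 0, 12, -85, 0, 50]
    - [0, 0, 0, 18, -130, 0, 50]
    - [0, 0, 0, 24, -175, 0, 50]
    - [0, 0, 0, 30, -220, 0, 50]
    - [0, 0, 0, 37, -265, 0, 50]
    - [0, 0, 0, 42.5, -300, 0, 50]
    - [0, 0, 0, 42.5, -307, 0, 50]
    - [0, 0, 0, 42.5, -307, -30, 50]
    - [0, 0, 0, 42.5, -307, -55, 50]
    - [0, 0, 0, 42.5, -307, -63, 50]
    - [0, 0, 0, 42.5, -307, -63, 50]

```text
clock: 18.65
tcp_pos: [0.5507, -0.0459, 0.019]
tcp_rot: [-2.315, -2.123, 0.001]
contact_force: [-0.0, 0.4, -0.3]
grip_width: 0.675
```

Emit:
send_rows:
  rows:
    - [0, 0, 0, 0, 0, 0, 62]
    - [0, 0, 0, 0, 0, 0, 72]
    - [0, 0, 0, 0, 0, 0, 78]
    - [0, 0, 0, 0, 0, 0, 78]
    - [0, 0, 0, 0, 0, 40, 78]
    - [0, 0, 0, 0, 0, 90, 80]
    - [0, 0, 0, 0, 0, 130, 85]
    - [0, 0, 0, 0, 0, 130, 85]

```text
clock: 19.65
tcp_pos: [0.5529, -0.0469, 0.1536]
tcp_rot: [2.312, 2.118, 0.008]
contact_force: [0.7, 0.3, -0.7]
grip_width: 0.992
```

Run:
```python
from h import *
st(); p=snapshot("wrist"); save(p,"w5")
m=mask(p,"amber_mid",proj(p,[.5509,-.0474,.03])[0])
if m is not None: print(np.round(fitbox([(p,m)],.5509,-.0474,-.087,.058,.034,.012,.046),4))
```

```text
t 19.65 tcp [ 0.5529 -0.0469  0.1536] rot [2.312 2.118 0.008] F [ 0.7  0.3 -0.7] w 0.992
[ 0.5498 -0.0486 -0.0576  0.1172]
```

View pics/w5.png

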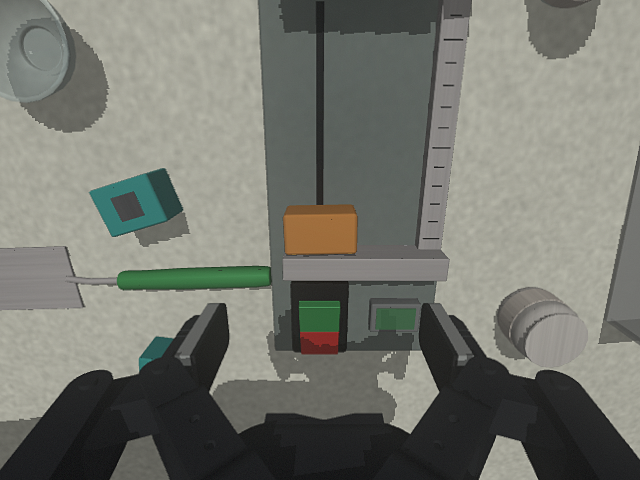

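Amber sits square over the line, spanning columns 286–356 with the line at 320. White is next.

Emit:
send_rows:
  rows:
    - [0, 0, 0, -9, 60, 0, 85]
    - [0, 0, 0, -18, 120, 0, 85]
    - [0, 0, 0, -27, 180, 0, 85]
    - [0, 0, 0, -36, 240, 0, 85]
    - [0, 0, -5, -45, 300, 0, 85]
    - [0, 0, -5, -54, 358, 0, 85]
    - [0, 0, -5, -54, 358, 0, 85]

```text
clock: 20.62
tcp_pos: [0.4949, 0.3144, 0.1468]
tcp_rot: [-2.4, -2.025, 0.005]
contact_force: [-0.0, -0.2, -0.2]
grip_width: 0.995
```

Run:
```python
from h import *
st(); p=snapshot("wrist"); save(p,"w6"); s=snapshot("scene")
G=dict(green_mid=((.538,.414),.032),violet_mid=((.547,.3625),.036),white_mid=((.4985,.313),.030))
for n,(xy,sz) in G.items():
    for c in (p,s):
        m=mask(c,n,proj(c,[xy[0],xy[1],sz/2])[0])
        print(n,None if m is None else np.round(fitbox([(c,m)],*xy,-.1,.058,sz,0,sz),4))
```

```text
t 20.62 tcp [0.4949 0.3144 0.1468] rot [-2.4   -2.025  0.005] F [-0.  -0.2 -0.2] w 0.995
green_mid [0.5369 0.4134 0.0054 0.094 ]
green_mid [ 0.5367  0.4153 -0.125   0.2341]
violet_mid [ 0.5461  0.3619 -0.0727  0.0898]
violet_mid [ 0.5474  0.3617 -0.1212  0.1409]
white_mid [ 0.499   0.3125 -0.2206  0.1142]
white_mid None
```

Emit:
send_rows:
  rows:
    - [0, 0, -2, 1, 2, -30, 85]
    - [0, 0, -2, 1, 2, -80, 85]
    - [0, 0, -2, 1, 2, -90, 85]
    - [0, 0, -2, 1, 2, -90, 85]
    - [0, 0, -2, 1, 2, -90, 85]
    - [0, 0, -2, 1, 2, -90, 85]

```text
clock: 21.78
tcp_pos: [0.4989, 0.3138, 0.0613]
tcp_rot: [2.441, 1.976, 0.005]
contact_force: [-0.8, 0.3, 0.2]
grip_width: 0.998
```

Emit:
send_rows:
  rows:
    - [0, 0, 0, 0, -1, -30, 85]
    - [0, 0, 0, 0, -1, -50, 85]
    - [0, 0, 0, 0, -1, -55, 85]
    - [0, 0, 0, 0, -1, -55, 85]
    - [0, 0, 0, 0, -1, -55, 50]
    - [0, 0, 0, 0, -1, -55, 50]
    - [0, 0, 0, 0, -1, -55, 50]
    - [0, 0, 0, 0, -1, -55, 50]

```text
clock: 22.78
tcp_pos: [0.4988, 0.3128, 0.0056]
tcp_rot: [2.441, 1.977, 0.004]
contact_force: [-0.4, -0.3, 5.8]
grip_width: 0.665
```

Emit:
send_rows:
  rows:
    - [0, 0, 0, 0, 0, 20, 50]
    - [0, 0, 0, 0, 0, 50, 50]
    - [0, 0, 7, 0, 0, 80, 50]
    - [0, 0, 7, 0, 0, 80, 50]
    - [0, 0, 7, 0, 0, 80, 50]
    - [0, 0, 7, 0, 0, 80, 50]

```text
clock: 23.52
tcp_pos: [0.4972, 0.3119, 0.0828]
tcp_rot: [-2.317, -2.121, 0.004]
contact_force: [0.2, 0.2, -0.9]
grip_width: 0.67
```

Emit:
send_rows:
  rows:
    - [0, 0, 0, 8, -45, 0, 50]
    - [0, 0, 0, 16, -90, 0, 50]
    - [0, 0, 0, 24, -135, 0, 50]
    - [0, 0, 0, 32, -180, 0, 50]
    - [0, 0, 0, 40, -225, 0, 50]
    - [0, 0, 0, 48, -270, 0, 50]
    - [0, 0, 0, 56, -310, 0, 50]
    - [0, 0, 0, 56, -323, 0, 50]
    - [0, 0, 0, 56, -323, -20, 50]
    - [0, 0, 0, 56, -323, -30, 50]
    - [0, 0, 0, 56, -323, -30, 50]
    - [0, 0, 0, 56, -323, -30, 50]

```text
clock: 25.02
tcp_pos: [0.5543, -0.0102, 0.0549]
tcp_rot: [2.315, 2.123, 0.001]
contact_force: [0.6, -0.3, -0.0]
grip_width: 0.668
```

Emit:
send_rows:
  rows:
    - [0, 0, 0, 0, 0, -20, 50]
    - [0, 0, 0, 0, 0, -36, 50]
    - [0, 0, 0, 0, 0, -37, 50]
    - [0, 0, 0, 0, 0, -37, 50]
    - [0, 0, 0, 0, 0, -37, 62]
    - [0, 0, 0, 0, 0, -37, 72]
    - [0, 0, 0, 0, 0, -37, 78]
    - [0, 0, 0, 0, 0, -37, 78]
    - [0, 0, 0, 0, 0, 20, 78]
    - [0, 0, 0, 0, 0, 70, 85]
    - [0, 0, 0, 0, 0, 95, 85]

```text
clock: 26.4
tcp_pos: [0.5551, -0.0107, 0.153]
tcp_rot: [2.314, 2.12, 0.005]
contact_force: [0.6, 0.1, -1.1]
grip_width: 0.993
```

Emit:
send_rows:
  rows:
    - [0, 0, 0, 0, 60, 0, 85]
    - [0, 0, 0, -1, 120, 0, 85]
    - [0, 0, 0, -2, 180, 0, 85]
    - [0, 0, 0, -4, 240, 0, 85]
    - [0, 0, 0, -6, 300, 0, 85]
    - [0, 0, 1, -8, 360, 0, 85]
    - [0, 0, 1, -8, 372, -40, 85]
    - [0, 0, 1, -8, 372, -85, 85]
    - [0, 0, 1, -8, 372, -85, 85]
    - [0, 0, 1, -8, 372, -85, 85]
    - [0, 0, 1, -8, 372, -85, 85]

```text
clock: 27.78
tcp_pos: [0.5474, 0.3618, 0.0675]
tcp_rot: [2.297, 2.141, 0.007]
contact_force: [0.6, 0.2, -0.4]
grip_width: 0.993
```

Run:
```python
from h import *
st(); p=snapshot("wrist"); s=snapshot("scene");q=snapshot("top"); save(p,"w7"); save(s,"s7")
G=dict(green_mid=((.538,.414),.032,0),violet_mid=((.547,.3625),.036,0),white_mid=((.5542,-.0106),.030,.012),amber_mid=((.5505,-.047),.034,.012))
for n,(xy,sz,z) in G.items():
    for c in (p,s,q):
        m=mask(c,n,proj(c,[xy[0],xy[1],z+sz/2])[0])
        print(n,None if m is None else np.round(fitbox([(c,m)],*xy,-.08,.058,sz,z,z+sz),4))
```

```text
t 27.77 tcp [0.5474 0.3618 0.0675] rot [2.297 2.141 0.007] F [ 0.6  0.2 -0.4] w 0.993
green_mid [0.5377 0.414  0.0343 0.0906]
green_mid [ 0.5384  0.4165 -0.2036  0.3181]
green_mid None
violet_mid [ 0.547   0.361  -0.0581  0.1007]
violet_mid [ 0.5484  0.3624 -0.1506  0.3701]
violet_mid None
white_mid None
white_mid [ 0.5534 -0.0122 -0.0006  0.2353]
white_mid [ 0.5534 -0.0099 -0.0524  0.1112]
amber_mid None
amber_mid [ 0.5502 -0.0495  0.0075  0.1817]
amber_mid [ 0.5504 -0.0484 -0.0498  0.1314]
```

White and amber read as placed, and violet is right under the hand.

Emit:
send_rows:
  rows:
    - [0, 0, 0, 0, 0, -30, 85]
    - [0, 0, 0, 0, 0, -55, 85]
    - [0, 0, 0, 0, 0, -60, 85]
    - [0, 0, 0, 0, 0, -60, 85]
    - [0, 0, 0, 0, 0, -60, 50]
    - [0, 0, 0, 0, 0, -60, 50]
    - [0, 0, 0, 0, 0, -60, 50]
    - [0, 0, 0, 0, 0, -60, 50]

```text
clock: 29.52
tcp_pos: [0.5469, 0.3618, 0.006]
tcp_rot: [2.297, 2.142, 0.004]
contact_force: [0.9, -0.1, 6.7]
grip_width: 0.672
```

Emit:
send_rows:
  rows:
    - [0, 0, 0, 0, 0, 20, 50]
    - [0, 0, 0, 0, 0, 50, 50]
    - [0, 0, -1, 0, 0, 80, 50]
    - [0, 0, -1, 0, 0, 80, 50]
    - [0, 0, -1, 0, 0, 80, 50]

```text
clock: 30.15
tcp_pos: [0.5455, 0.3611, 0.0835]
tcp_rot: [-2.316, -2.122, 0.002]
contact_force: [-0.3, -0.0, -1.7]
grip_width: 0.672
```

Emit:
send_rows:
  rows:
    - [0, 0, 0, 1, -45, 0, 50]
    - [0, 0, 0, 3, -90, 0, 50]
    - [0, 0, 0, 5, -135, 0, 50]
    - [0, 0, 0, 7, -180, 0, 50]
    - [0, 0, 0, 9, -225, 0, 50]
    - [0, 0, 0, 10, -270, 0, 50]
    - [0, 0, 0, 10, -320, 0, 50]
    - [0, 0, 0, 10, -335, 0, 50]
    - [0, 0, 0, 10, -335, -20, 50]
    - [0, 0, 0, 10, -335, -30, 50]
    - [0, 0, 0, 10, -335, -30, 50]
    - [0, 0, 0, 10, -335, -30, 50]

```text
clock: 31.65
tcp_pos: [0.5563, 0.0269, 0.0547]
tcp_rot: [2.315, 2.123, 0.001]
contact_force: [-0.0, -0.3, -0.5]
grip_width: 0.674
```

Emit:
send_rows:
  rows:
    - [0, 0, 0, 1, 0, -20, 50]
    - [0, 0, 0, 1, 0, -35, 50]
    - [0, 0, 0, 1, 0, -36, 50]
    - [0, 0, 0, 1, 0, -36, 50]
    - [0, 0, 0, 1, 0, -36, 62]
    - [0, 0, 0, 1, 0, -36, 72]
    - [0, 0, 0, 1, 0, -36, 78]
    - [0, 0, 0, 1, 0, -36, 78]
    - [0, 0, 0, 1, 0, 20, 78]
    - [0, 0, 0, 1, 0, 70, 85]
    - [0, 0, 0, 1, 0, 95, 85]

```text
clock: 33.02
tcp_pos: [0.5581, 0.0263, 0.153]
tcp_rot: [2.314, 2.12, 0.006]
contact_force: [0.5, 0.1, -0.2]
grip_width: 0.994
```

Emit:
send_rows:
  rows:
    - [0, 0, 0, -3, 60, 0, 85]
    - [0, 0, 0, -6, 120, 0, 85]
    - [0, 0, 0, -9, 180, 0, 85]
    - [0, 0, 0, -12, 240, 0, 85]
    - [0, 0, 3, -16, 300, 0, 85]
    - [0, 0, 6, -20, 360, 0, 85]
    - [0, 0, 6, -20, 387, -40, 85]
    - [0, 0, 6, -20, 387, -85, 85]
    - [0, 0, 6, -20, 387, -85, 85]
    - [0, 0, 6, -20, 387, -85, 85]
    - [0, 0, 6, -20, 387, -85, 85]

```text
clock: 34.4
tcp_pos: [0.5384, 0.4138, 0.0677]
tcp_rot: [2.202, 2.239, 0.008]
contact_force: [0.2, -1.0, -0.6]
grip_width: 0.993
```

Run:
```python
from h import *
st(); p=snapshot("wrist"); s=snapshot("scene");q=snapshot("top"); save(p,"w8"); save(s,"s8");save(q,"t8")
G=dict(green_mid=((.538,.414),.032,0),violet_mid=((.5575,.0273),.036,.012),white_mid=((.5542,-.0106),.030,.012),amber_mid=((.5505,-.047),.034,.012))
for n,(xy,sz,z) in G.items():
    for c in (p,s,q):
        m=mask(c,n,proj(c,[xy[0],xy[1],z+sz/2])[0])
        print(n,None if m is None else np.round(fitbox([(c,m)],*xy,-.08,.058,sz,z,z+sz),4))
```

```text
t 34.4 tcp [0.5384 0.4138 0.0677] rot [2.202 2.239 0.008] F [ 0.2 -1.  -0.6] w 0.993
green_mid [ 0.5378  0.4137 -0.002   0.0971]
green_mid [ 0.5362  0.4149 -0.0895  0.1912]
green_mid [0.5454 0.4029 0.9506 1.6422]
violet_mid None
violet_mid [ 0.5557  0.026  -0.0454  0.1524]
violet_mid [ 0.5552  0.0273 -0.0786  0.1374]
white_mid None
white_mid [ 0.5527 -0.0116  0.0166  0.2404]
white_mid [ 0.5541 -0.0099 -0.1086  0.1481]
amber_mid None
amber_mid [ 0.551  -0.0495 -0.001   0.1763]
amber_mid [ 0.551  -0.0479 -0.1109  0.2131]
```

Emit:
send_rows:
  rows:
    - [0, 0, 0, 0, 0, -30, 85]
    - [0, 0, 0, 0, 0, -55, 85]
    - [0, 0, 0, 0, 0, -60.5, 85]
    - [0, 0, 0, 0, 0, -60.5, 85]
    - [0, 0, 0, 0, 0, -60.5, 50]
    - [0, 0, 0, 0, 0, -60.5, 50]
    - [0, 0, 0, 0, 0, -60.5, 50]
    - [0, 0, 0, 0, 0, -60.5, 50]

```text
clock: 36.15
tcp_pos: [0.5378, 0.4139, 0.0055]
tcp_rot: [2.202, 2.24, 0.004]
contact_force: [-0.3, -0.5, 5.6]
grip_width: 0.668
```

Emit:
send_rows:
  rows:
    - [0, 0, 0, 0, 0, 20, 50]
    - [0, 0, 0, 0, 0, 50, 50]
    - [0, 0, -6, 0, 0, 80, 50]
    - [0, 0, -6, 0, 0, 80, 50]
    - [0, 0, -6, 0, 0, 80, 50]

```text
clock: 36.78
tcp_pos: [0.5366, 0.4131, 0.083]
tcp_rot: [-2.315, -2.124, 0.002]
contact_force: [0.4, 0.0, -1.3]
grip_width: 0.667
```

Emit:
send_rows:
  rows:
    - [0, 0, 0, 3, -45, 0, 50]
    - [0, 0, 0, 6, -90, 0, 50]
    - [0, 0, 0, 9, -135, 0, 50]
    - [0, 0, 0, 12, -180, 0, 50]
    - [0, 0, 0, 15, -225, 0, 50]
    - [0, 0, 0, 19, -270, 0, 50]
    - [0, 0, 0, 23, -320, 0, 50]
    - [0, 0, 0, 23, -347, 0, 50]
    - [0, 0, 0, 23, -347, -20, 50]
    - [0, 0, 0, 23, -347, -30, 50]
    - [0, 0, 0, 23, -347, -30, 50]
    - [0, 0, 0, 23, -347, -30, 50]

```text
clock: 38.28
tcp_pos: [0.5602, 0.0668, 0.0541]
tcp_rot: [2.315, 2.123, 0.0]
contact_force: [0.5, 0.2, -0.3]
grip_width: 0.671
```

Now I release green, rise, and look from above the bed.

Emit:
send_rows:
  rows:
    - [0, 0, 0, 0.5, 0, -20, 50]
    - [0, 0, 0, 0.5, 0, -35, 50]
    - [0, 0, 0, 0.5, 0, -36, 50]
    - [0, 0, 0, 0.5, 0, -36, 50]
    - [0, 0, 0, 0.5, 0, -36, 62]
    - [0, 0, 0, 0.5, 0, -36, 72]
    - [0, 0, 0, 0.5, 0, -36, 78]
    - [0, 0, 0, 0.5, 0, -36, 78]
    - [0, 0, 0, 0.5, 0, 20, 78]
    - [0, 0, 0, 0.5, 0, 70, 80]
    - [0, 0, 0, 0.5, -10, 130, 45]
    - [0, 0, 0, 0.5, -40, 190, 45]

```text
clock: 39.78
tcp_pos: [0.5603, 0.0288, 0.242]
tcp_rot: [2.314, 2.124, 0.001]
contact_force: [0.4, -0.3, -0.7]
grip_width: 0.535
```

Emit:
send_rows:
  rows:
    - [0, 0, 0, 0, -30, 30, 45]
    - [0, 0, 0, 0, -30, 30, 45]
    - [0, 0, 0, 0, -30, 30, 45]
    - [0, 0, 0, 0, -30, 30, 45]

```text
clock: 40.28
tcp_pos: [0.56, -0.0007, 0.2678]
tcp_rot: [-2.313, -2.122, 0.003]
contact_force: [-0.7, -0.3, -0.1]
grip_width: 0.527
```

Run:
```python
from h import *
import pickle
st(); p=snapshot("wrist"); save(p,"w9"); pickle.dump(dict(p),open("w9.pkl","wb"))
G=dict(green_mid=((.5609,.0665),.032,.012),violet_mid=((.5575,.0273),.036,.012),white_mid=((.5542,-.0106),.030,.012),amber_mid=((.5505,-.047),.034,.012))
for n,(xy,sz,z) in G.items():
        m=mask(p,n,proj(p,[xy[0],xy[1],z+sz/2])[0])
        if m is not None:
            f=fitbox([(p,m)],*xy,-.08,.058,sz,z,z+sz); d=np.array(f[:2])-[.5547,-.0046]
            print(n,np.round(f,4),"own",(d@np.array([[.9962,.0874],[-.0874,.9962]])).round(4))
```

```text
t 40.27 tcp [ 0.56   -0.0007  0.2678] rot [-2.313 -2.122  0.003] F [-0.7 -0.3 -0.1] w 0.527
green_mid [ 0.5596  0.0666 -0.1253  0.1344] own [-0.0013  0.0713]
white_mid [ 0.5532 -0.0105 -0.0388  0.1411] own [-0.001 -0.006]
amber_mid [ 0.5497 -0.0489 -0.1076  0.1553] own [-0.0011 -0.0446]
```

View pics/w9.png

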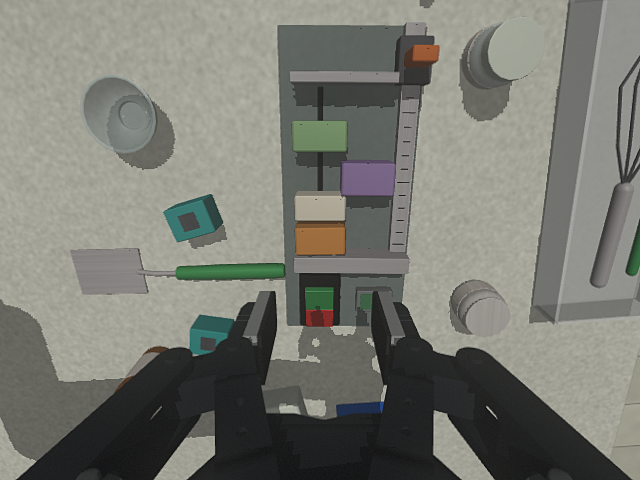

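One bar was knocked aside: violet now sits at (368,178), about 45 mm towards the beam. Green, white and amber are fine on the line. I locate violet and put it back.

Run:
```python
from h import *
p=snapshot("wrist")
hsv=cv2.cvtColor(p["color"],cv2.COLOR_RGB2HSV)
m=cv2.inRange(hsv,(125,50,40),(155,255,255)); 
n,l,s,c=cv2.connectedComponentsWithStats(m); i=1+np.argmax(s[1:,4]); print(s[i],c[i])
M=cv2.morphologyEx((l==i).astype(np.uint8),cv2.MORPH_CLOSE,np.ones((3,3))).astype(float)
a=pix2(p,c[i],.045)[0]; f=fitbox([(p,M)],a[0],a[1],-.08,.058,.036,.012,.048)
d=np.array(f[:2])-[.5547,-.0046]; print(np.round(f,4),"own",(d@np.array([[.9962,.0874],[-.0874,.9962]])).round(4))
T=pix2(p,[(343,161),(394,161),(395,194),(342,194)],.048);print(T.round(4).tolist())
o=[b for b in cut_out(p,"violet_mid")]; print([(b["box"],b["conf"]) for b in o])
```

```text
[ 340  159   55   36 1858] [366.30086114 176.91119483]
[ 0.6071  0.0179 -0.1489  0.167 ] own [0.0502 0.027 ]
[[0.5834, 0.0389, 0.048], [0.637, 0.0344, 0.048], [0.6374, -0.0011, 0.048], [0.5799, 0.0038, 0.048]]
[([338.1, 161.3, 389.7, 198.8], 0.8), ([276.1, 21.1, 436.6, 328.1], 0.33)]
```

Emit:
send_rows:
  rows:
    - [0, 0, 0, 25, 10, -20, 85]
    - [0, 0, 0, 48, 19, -70, 85]
    - [0, 0, 0, 48, 19, -120, 85]
    - [0, 0, 0, 48, 19, -165, 85]
    - [0, 0, 0, 48, 19, -165, 85]
    - [0, 0, 0, 48, 19, -165, 85]
    - [0, 0, 0, 48, 19, -165, 85]
    - [0, 0, 0, 48, 19, -165, 85]

```text
clock: 41.62
tcp_pos: [0.6093, 0.0174, 0.1066]
tcp_rot: [2.315, 2.121, 0.003]
contact_force: [-0.2, 0.5, 0.1]
grip_width: 0.991
```

Run:
```python
from h import *
st(); p=snapshot("wrist"); save(p,"w10")
```

```text
t 41.62 tcp [0.6093 0.0174 0.1066] rot [2.315 2.121 0.003] F [-0.2  0.5  0.1] w 0.991
```

View pics/w10.png

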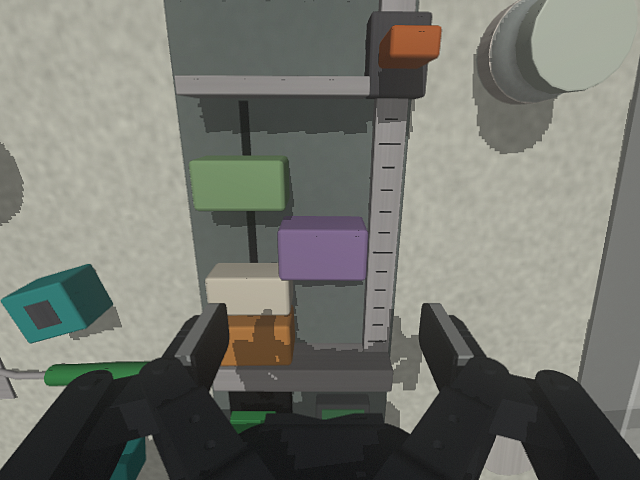

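Violet lies at (279–367, 217–280), centred between the fingers. I lower to just clear the beam and grip.

Emit:
send_rows:
  rows:
    - [0, 0, 0, 0, 1, -40, 85]
    - [0, 0, 0, 0, 1, -65, 85]
    - [0, 0, 0, 0, 1, -73, 85]
    - [0, 0, 0, 0, 1, -73, 85]
    - [0, 0, 0, 0, 1, -73, 85]
    - [0, 0, 0, 0, 1, -73, 50]
    - [0, 0, 0, 0, 1, -73, 50]
    - [0, 0, 0, 0, 1, -73, 50]
    - [0, 0, 0, 0, 1, -73, 50]

```text
clock: 42.8
tcp_pos: [0.6091, 0.0184, 0.0328]
tcp_rot: [2.315, 2.122, 0.002]
contact_force: [-0.4, 0.7, 5.7]
grip_width: 0.667
```

Emit:
send_rows:
  rows:
    - [0, 0, 0, 0, 0, 15, 50]
    - [0, 0, 0, 0, 0, 45, 50]
    - [0, 0, 0, 0, 0, 60, 50]
    - [0, 0, 0, 0, 0, 60, 50]
    - [0, 0, 0, 0, 0, 60, 50]

```text
clock: 43.42
tcp_pos: [0.6079, 0.0184, 0.0904]
tcp_rot: [-2.315, -2.121, 0.002]
contact_force: [0.1, 0.3, -0.8]
grip_width: 0.666
```

Emit:
send_rows:
  rows:
    - [0, 0, 0, -20, 4, 0, 50]
    - [0, 0, 0, -40, 8, 0, 50]
    - [0, 0, 0, -51, 9, 0, 50]
    - [0, 0, 0, -51, 9, -10, 50]
    - [0, 0, 0, -51, 9, -30, 50]
    - [0, 0, 0, -51, 9, -50, 50]
    - [0, 0, 0, -51, 9, -58, 50]
    - [0, 0, 0, -51, 9, -59, 50]
    - [0, 0, 0, -51, 9, -59, 50]
    - [0, 0, 0, -51, 9, -59, 50]

```text
clock: 44.68
tcp_pos: [0.5578, 0.0273, 0.0328]
tcp_rot: [2.316, 2.122, 0.001]
contact_force: [-0.5, -0.4, -0.5]
grip_width: 0.667
```

Emit:
send_rows:
  rows:
    - [0, 0, 0, 0, 0, 0, 62]
    - [0, 0, 0, 0, 0, 0, 72]
    - [0, 0, 0, 0, 0, 0, 78]
    - [0, 0, 0, 0, 0, 0, 78]
    - [0, 0, 0, 0, 0, 30, 78]
    - [0, 0, 0, 0, -10, 80, 60]
    - [0, 0, 0, 0, -30, 140, 45]
    - [0, 0, 0, 0, -30, 190, 45]
    - [0, 0, 0, 0, -30, 190, 45]
    - [0, 0, 0, 0, -30, 190, 45]
    - [0, 0, 0, 0, -30, 190, 45]

```text
clock: 46.05
tcp_pos: [0.5569, -0.0024, 0.2207]
tcp_rot: [-2.314, -2.121, 0.004]
contact_force: [-0.2, 0.2, -1.1]
grip_width: 0.529
```

Run:
```python
from h import *
st(); p=snapshot("wrist"); save(p,"w11")
a=p["color"][:340,200:500,::-1]; cv2.imwrite("pics/w11c.png",cv2.resize(a,None,fx=1.75,fy=1.75,interpolation=cv2.INTER_CUBIC))
```

```text
t 46.05 tcp [ 0.5569 -0.0024  0.2207] rot [-2.314 -2.121  0.004] F [-0.2  0.2 -1.1] w 0.529
```

View pics/w11c.png

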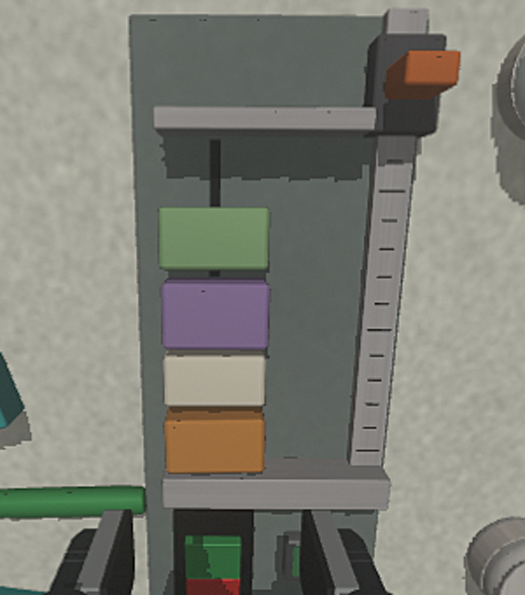

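All four bars now lie square over the line, in the order amber, white, violet, green from the fixed jaw. Next I grip the fin and close gently.

Emit:
send_rows:
  rows:
    - [0, 0, 0, 40, 45, 0, 45]
    - [0, 0, 0, 80, 90, 0, 45]
    - [0, 0, 0, 105, 133, 0, 45]
    - [0, 0, 0, 105, 133, -40, 45]
    - [0, 0, 0, 105, 133, -90, 45]
    - [0, 0, 0, 105, 133, -140, 45]
    - [0, 0, 0, 105, 133, -170, 45]
    - [0, 0, 0, 105, 133, -175, 45]
    - [0, 0, 0, 105, 133, -175, 45]
    - [0, 0, 0, 105, 133, -175, 45]
  newtons: 30

```text
clock: 47.35
tcp_pos: [0.6636, 0.1306, 0.0499]
tcp_rot: [2.315, 2.121, 0.004]
contact_force: [0.2, -0.3, 0.3]
grip_width: 0.529
```

Emit:
send_rows:
  rows:
    - [0, 0, 0, 0, 0, 0, 18]
    - [0, 0, 0, 0, 0, 0, 18]
    - [0, 0, 0, 0, 0, 0, 18]
    - [0, 0, 0, 0, 0, 0, 18]

```text
clock: 47.85
tcp_pos: [0.6623, 0.1307, 0.0494]
tcp_rot: [-2.316, -2.122, -0.0]
contact_force: [-6.4, -0.4, 5.9]
grip_width: 0.274
```

Emit:
send_rows:
  rows:
    - [0, 0, 0, -1.5, -5, 0, 18]
    - [0, 0, 0, -2, -10, 0, 18]
    - [0, 0, 0, -2.5, -15, 0, 18]
    - [0, 0, 0, -3, -20, 0, 18]
    - [0, 0, 0, -3.5, -25, 0, 18]
    - [0, 0, 0, -4, -30, 0, 18]
    - [0, 0, 0, -4.3, -34, 0, 18]
    - [0, 0, 0, -4.5, -37, 0, 18]
    - [0, 0, 0, -4.5, -37, 0, 18]

```text
clock: 48.98
tcp_pos: [0.6588, 0.0929, 0.0494]
tcp_rot: [2.316, 2.121, 0.003]
contact_force: [-1.7, 0.8, 6.6]
grip_width: 0.275
```

Emit:
send_rows:
  rows:
    - [0, 0, 0, -0.2, -2, 0, 18]
    - [0, 0, 0, -0.4, -4, 0, 18]
    - [0, 0, 0, -0.5, -6, 0, 18]
    - [0, 0, 0, -0.7, -8, 0, 18]
    - [0, 0, 0, -0.8, -9, 0, 18]
    - [0, 0, 0, -0.9, -10, 0, 18]
    - [0, 0, 0, -0.9, -10, 0, 18]

```text
clock: 49.85
tcp_pos: [0.6579, 0.0835, 0.0494]
tcp_rot: [2.315, 2.121, 0.004]
contact_force: [-0.2, 1.9, 6.6]
grip_width: 0.272
```

Run:
```python
from h import *
st(); p=snapshot("top"); save(p,"t12"); 
for n in ["scene"]:
    p=snapshot(n); a=p["color"][230:345,180:390,::-1]; cv2.imwrite("pics/s12.png",cv2.resize(a,None,fx=3.8,fy=3.8,interpolation=cv2.INTER_CUBIC))
```

```text
t 49.85 tcp [0.6579 0.0835 0.0494] rot [2.315 2.121 0.004] F [-0.2  1.9  6.6] w 0.272
```

View pics/s12.png

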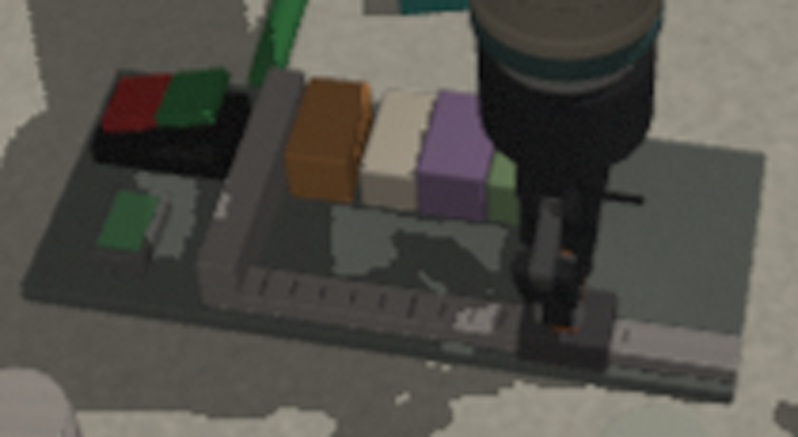

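The blade has reached green and is pushing the bars, with one gap left between amber and white. I keep going in small steps, watching the force.

Emit:
send_rows:
  rows:
    - [0, 0, 0, -0.1, -1, 0, 18]
    - [0, 0, 0, -0.2, -2, 0, 18]
    - [0, 0, 0, -0.3, -3, 0, 18]
    - [0, 0, 0, -0.4, -4, 0, 18]
    - [0, 0, 0, -0.5, -5, 0, 18]
    - [0, 0, 0, -0.5, -5, 0, 18]

```text
clock: 50.7
tcp_pos: [0.6574, 0.0785, 0.0494]
tcp_rot: [2.315, 2.121, 0.004]
contact_force: [-0.7, 2.9, 5.6]
grip_width: 0.273
```

Emit:
send_rows:
  rows:
    - [0, 0, 0, -0.1, -0.5, 0, 18]
    - [0, 0, 0, -0.1, -1, 0, 18]
    - [0, 0, 0, -0.1, -1, 0, 18]

```text
clock: 51.08
tcp_pos: [0.6573, 0.0777, 0.0495]
tcp_rot: [2.315, 2.122, 0.004]
contact_force: [-0.5, 2.7, 6.4]
grip_width: 0.274
```

Emit:
send_rows:
  rows:
    - [0, 0, 0, -0.1, -0.5, 0, 18]
    - [0, 0, 0, -0.1, -1, 0, 18]
    - [0, 0, 0, -0.1, -1, 0, 18]

```text
clock: 51.45
tcp_pos: [0.6572, 0.0767, 0.0494]
tcp_rot: [2.315, 2.122, 0.004]
contact_force: [0.1, 3.6, 5.8]
grip_width: 0.272
```

Emit:
send_rows:
  rows:
    - [0, 0, 0, -0.1, -0.5, 0, 18]
    - [0, 0, 0, -0.1, -1, 0, 18]
    - [0, 0, 0, -0.1, -1, 0, 18]

```text
clock: 51.82
tcp_pos: [0.6571, 0.0757, 0.0494]
tcp_rot: [2.315, 2.122, 0.004]
contact_force: [0.8, 2.9, 5.3]
grip_width: 0.271
```

Emit:
send_rows:
  rows:
    - [0, 0, 0, -0.1, -0.5, 0, 18]
    - [0, 0, 0, -0.1, -1, 0, 18]
    - [0, 0, 0, -0.1, -1, 0, 18]

```text
clock: 52.2
tcp_pos: [0.6571, 0.0749, 0.0494]
tcp_rot: [2.315, 2.122, 0.005]
contact_force: [0.4, 3.8, 6.1]
grip_width: 0.268
```

Emit:
send_rows:
  rows:
    - [0, 0, 0, -0.1, -0.5, 0, 18]
    - [0, 0, 0, -0.1, -1, 0, 18]
    - [0, 0, 0, -0.1, -1, 0, 18]

```text
clock: 52.58
tcp_pos: [0.657, 0.0745, 0.0494]
tcp_rot: [2.315, 2.123, 0.006]
contact_force: [1.3, 4.3, 5.9]
grip_width: 0.271
```

Emit:
send_rows:
  rows:
    - [0, 0, 0, -0.1, -0.5, 0, 18]
    - [0, 0, 0, -0.1, -1, 0, 18]
    - [0, 0, 0, -0.1, -1, 0, 18]

```text
clock: 52.95
tcp_pos: [0.657, 0.074, 0.0494]
tcp_rot: [2.315, 2.123, 0.007]
contact_force: [1.0, 7.2, 5.2]
grip_width: 0.269
```

Emit:
send_rows:
  rows:
    - [0, 0, 0, 0, -0.2, 0, 18]
    - [0, 0, 0, 0, -0.2, 0, 18]

```text
clock: 53.2
tcp_pos: [0.657, 0.074, 0.0495]
tcp_rot: [2.315, 2.123, 0.007]
contact_force: [1.3, 7.9, 5.5]
grip_width: 0.274
```

Run:
```python
from h import *
for i in range(6):
    st(); p=snapshot("wrist")
```

```text
t 53.2 tcp [0.657  0.074  0.0495] rot [2.315 2.123 0.007] F [1.3 7.9 5.5] w 0.274
t 53.25 tcp [0.657  0.0739 0.0495] rot [2.315 2.123 0.007] F [0.1 7.6 5.5] w 0.276
t 53.3 tcp [0.657  0.0739 0.0494] rot [2.315 2.123 0.007] F [0.4 8.3 5.7] w 0.274
t 53.35 tcp [0.657  0.074  0.0494] rot [2.315 2.123 0.007] F [1.2 7.7 5.9] w 0.27
t 53.4 tcp [0.657  0.074  0.0494] rot [2.315 2.123 0.007] F [1.  7.5 5. ] w 0.272
t 53.45 tcp [0.657  0.0739 0.0495] rot [2.315 2.123 0.007] F [1.3 7.7 4.6] w 0.27
```

Steady at about 7.8 N, so the blade presses with roughly 6–7 N. I release and look.

Emit:
send_rows:
  rows:
    - [0, 0, 0, 0, 0, 0, 45]
    - [0, 0, 0, 0, 0, 0, 45]
    - [0, 0, 0, 0, 0, 0, 45]
    - [0, 0, 0, 0, 0, 0, 45]
    - [0, 0, 0, 0, 0, 40, 45]
    - [0, 0, 0, -20, -20, 90, 45]
    - [0, 0, 0, -60, -55, 140, 45]
    - [0, 0, 0, -95, -75, 150, 45]
    - [0, 0, 0, -95, -75, 150, 45]
    - [0, 0, 0, -95, -75, 150, 45]
    - [0, 0, 0, -95, -75, 150, 45]

```text
clock: 54.88
tcp_pos: [0.5613, -0.0023, 0.1967]
tcp_rot: [-2.315, -2.122, 0.002]
contact_force: [0.2, 0.7, -0.2]
grip_width: 0.526
```

Run:
```python
from h import *
st(); p=snapshot("wrist"); save(p,"w13")
a=p["color"][60:340,200:500,::-1]; cv2.imwrite("pics/w13c.png",cv2.resize(a,None,fx=2.1,fy=2.1,interpolation=cv2.INTER_CUBIC))
X=pix2(p,[[200+125/1,60]],.046)
```

```text
t 54.88 tcp [ 0.5613 -0.0023  0.1967] rot [-2.315e+00 -2.122e+00  2.000e-03] F [ 0.2  0.7 -0.2] w 0.526
```

View pics/w13c.png

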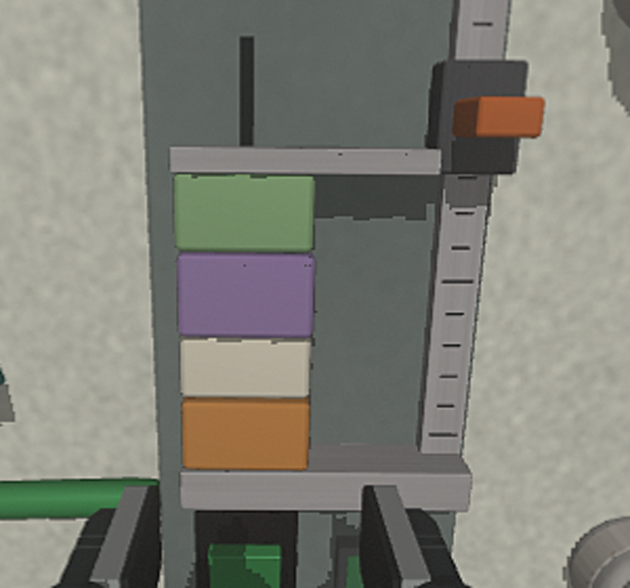

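The row is tight (green, violet, white, amber against the fixed jaw), centred on the line at column 246, with the blade parallel to the row. Next I press the rocker's green end with shut fingers.

Emit:
send_rows:
  rows:
    - [0, 0, 0, -9, -50, 0, 0]
    - [0, 0, 0, -17.5, -110.5, 0, 0]
    - [0, 0, 0, -17.5, -110.5, -50, 0]
    - [0, 0, 0, -17.5, -110.5, -100, 0]
    - [0, 0, 0, -17.5, -110.5, -125, 0]
    - [0, 0, 0, -17.5, -110.5, -125, 0]
    - [0, 0, 0, -17.5, -110.5, -125, 0]
    - [0, 0, 0, -17.5, -110.5, -125, 0]

```text
clock: 55.92
tcp_pos: [0.5446, -0.1134, 0.0745]
tcp_rot: [2.314, 2.121, 0.002]
contact_force: [-0.2, 0.8, -0.4]
grip_width: 0.001
```

Run:
```python
from h import *
st(); p=snapshot("scene"); save(p,"s14"); a=p["color"][220:330,170:320,::-1]; cv2.imwrite("pics/s14c.png",cv2.resize(a,None,fx=5,fy=5,interpolation=cv2.INTER_CUBIC))
```

```text
t 55.92 tcp [ 0.5446 -0.1134  0.0745] rot [2.314e+00 2.121e+00 2.000e-03] F [-0.2  0.8 -0.4] w 0.001
```

View pics/s14c.png

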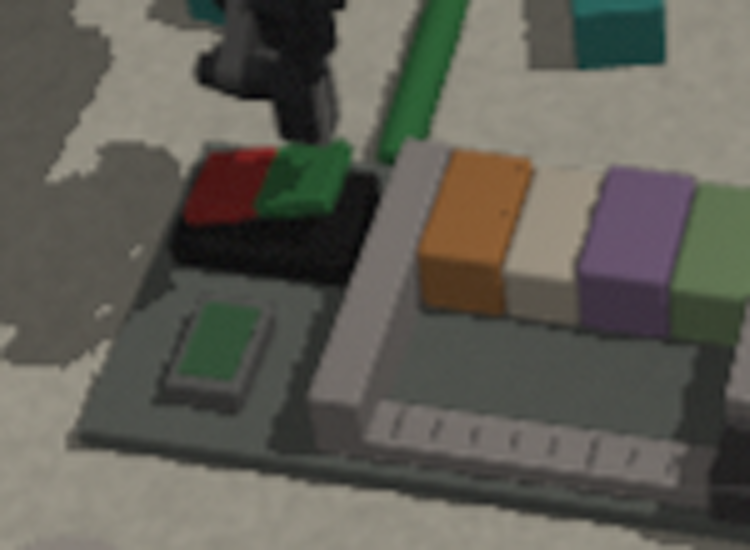

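The shut fingers are right above the green end at about (305,150) in the crop. I press.

Emit:
send_rows:
  rows:
    - [0, 0, 0, 0, 0, -15, 0]
    - [0, 0, 0, 0, 0, -20, 0]
    - [0, 0, 0, 0, 0, -24, 0]
    - [0, 0, 0, 0, 0, -27, 0]
    - [0, 0, 0, 0, 0, -30, 0]
    - [0, 0, 0, 0, 0, -32, 0]
    - [0, 0, 0, 0, 0, -32, 0]

```text
clock: 56.85
tcp_pos: [0.5436, -0.1134, 0.0416]
tcp_rot: [2.316, 2.122, -0.0]
contact_force: [-3.5, 0.3, 6.8]
grip_width: 0.001
```

Emit:
send_rows:
  rows:
    - [0, 0, 0, 0, 0, 20, 0]
    - [0, 0, 0, 0, 0, 80, 0]
    - [0, 0, 0, 0, -40, 110, 0]
    - [0, 0, 0, 0, -40, 110, 0]
    - [0, 0, 0, 0, -40, 110, 0]

```text
clock: 57.48
tcp_pos: [0.543, -0.153, 0.1496]
tcp_rot: [-2.316, -2.121, 0.001]
contact_force: [0.1, 0.3, 0.0]
grip_width: 0.002
```

Run:
```python
from h import *
st(); p=snapshot("scene"); save(p,"s15"); b=snapshot("wrist");save(b,"w15"); a=p["color"][190:340,110:320,::-1]; a=cv2.resize(a,None,fx=3.5,fy=3.5,interpolation=cv2.INTER_CUBIC); cv2.imwrite("pics/s15c.png",a)
q=snapshot("top")
for n,uv in (("plunger_top",(499,271)),):
    for c in (p,q,b):
        for o in boxes_of(c,n)[:1]:
            x0,y0,x1,y1=o["box"]; print(o["conf"],o["box"],pix2(c,[((x0+x1)/2,(y0+y1)/2)],.066).round(4))
for c in(p,q,b):
    h=cv2.cvtColor(c["color"],cv2.COLOR_RGB2HSV); m=cv2.inRange(h,(0,150,60),(6,255,255))|cv2.inRange(h,(174,150,60),(180,255,255))
    n,l,s,ce=cv2.connectedComponentsWithStats(m)
    for i in range(1,n):
        if s[i,4]>40: print(s[i],ce[i].round(1),pix2(c,ce[i],.066).round(4))
```

```text
t 57.48 tcp [ 0.543  -0.153   0.1496] rot [-2.316e+00 -2.121e+00  1.000e-03] F [0.1 0.3 0. ] w 0.002
0.69 [128.1, 209.6, 145.4, 226.9] [[ 0.4755 -0.3297  0.066 ]]
0.68 [489.8, 261.3, 507.9, 282.7] [[ 0.4586 -0.3313  0.066 ]]
0.28 [0.0, 129.2, 263.9, 206.0] [[ 0.4204 -0.0882  0.066 ]]
[129 210  18  13 176] [137.8 216.2] [[ 0.4691 -0.3296  0.066 ]]
[207 245  19  18 221] [215.5 253.6] [[ 0.5608 -0.1439  0.066 ]]
[491 262  16  16 203] [498.1 269. ] [[ 0.4647 -0.3298  0.066 ]]
[ 299  213   45   42 1872] [320.8 233.4] [[ 0.5406 -0.1445  0.066 ]]
```

View pics/s15c.png

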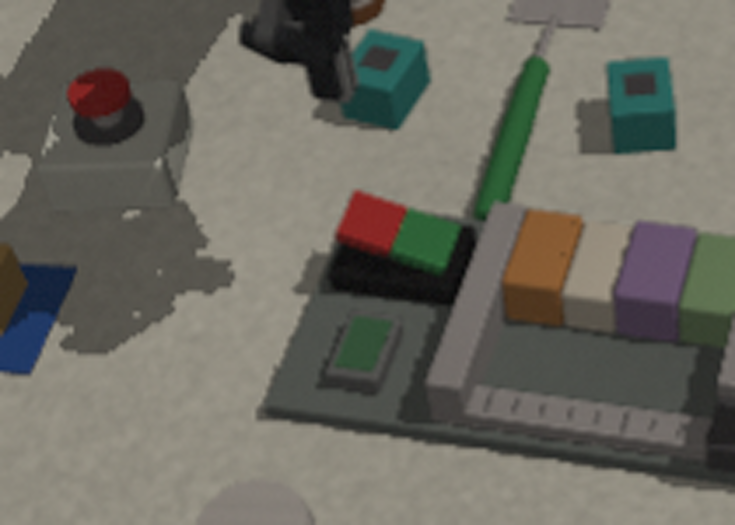

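The rocker has snapped, green down and red up. Now the plunger, at about (0.466, -0.330).

Emit:
send_rows:
  rows:
    - [0, 0, 0, -25, -58, 0, 0]
    - [0, 0, 0, -50, -116, 0, 0]
    - [0, 0, 0, -77, -177, 0, 0]
    - [0, 0, 0, -77, -177, -30, 0]
    - [0, 0, 0, -77, -177, -65, 0]
    - [0, 0, 0, -77, -177, -72, 0]
    - [0, 0, 0, -77, -177, -72, 0]
    - [0, 0, 0, -77, -177, -72, 0]

```text
clock: 58.78
tcp_pos: [0.4675, -0.3306, 0.0805]
tcp_rot: [2.314, 2.121, 0.001]
contact_force: [1.2, -0.5, 0.7]
grip_width: 0.003
```

Emit:
send_rows:
  rows:
    - [0, 0, 0, 0, 0, -6, 0]
    - [0, 0, 0, 0, 0, -12, 0]
    - [0, 0, 0, 0, 0, -16, 0]
    - [0, 0, 0, 0, 0, -20, 0]
    - [0, 0, 0, 0, 0, -23, 0]
    - [0, 0, 0, 0, 0, -24, 0]
    - [0, 0, 0, 0, 0, -24, 0]
    - [0, 0, 0, 0, 0, -24, 0]

```text
clock: 59.78
tcp_pos: [0.4669, -0.3304, 0.0556]
tcp_rot: [2.316, 2.122, 0.001]
contact_force: [-1.5, 2.3, 6.5]
grip_width: -0.0
```

Emit:
send_rows:
  rows:
    - [0, 0, 0, 0, 0, -1, 0]
    - [0, 0, 0, 0, 0, -2, 0]
    - [0, 0, 0, 0, 0, -2.5, 0]
    - [0, 0, 0, 0, 0, -2.5, 0]

```text
clock: 60.28
tcp_pos: [0.4669, -0.3305, 0.054]
tcp_rot: [2.315, 2.122, 0.001]
contact_force: [-2.7, 3.5, 12.3]
grip_width: 0.004
```

Emit:
send_rows:
  rows:
    - [0, 0, 0, 0, 0, -0.5, 0]
    - [0, 0, 0, 0, 0, -1, 0]
    - [0, 0, 0, 0, 0, -1, 0]

```text
clock: 60.65
tcp_pos: [0.467, -0.3305, 0.0539]
tcp_rot: [2.315, 2.121, 0.001]
contact_force: [-5.4, 5.1, 17.6]
grip_width: -0.001
```

It is on the stop: z stays at 54 mm and the force is 17 N. I lift clear and check everything.

Emit:
send_rows:
  rows:
    - [0, 0, 0, 0, 0, 5, 0]
    - [0, 0, 0, 0, 0, 12, 0]
    - [0, 0, 0, 0, 0, 25, 0]
    - [0, 0, 0, 0, 0, 80, 0]
    - [0, 0, 0, 0, 0, 130, 0]
    - [0, 0, 0, -60, 0, 160, 0]
    - [0, 0, 0, -60, 0, 160, 0]
    - [0, 0, 0, -60, 0, 160, 0]

```text
clock: 61.65
tcp_pos: [0.4064, -0.3302, 0.2109]
tcp_rot: [-2.317, -2.121, -0.0]
contact_force: [-0.1, 0.2, -0.7]
grip_width: -0.002
```

Run:
```python
from h import *
st(); p=snapshot("top"); s=snapshot("scene"); save(p,"t16"); save(s,"s16")
a=p["color"][120:380,120:540,::-1]; b=cv2.resize(a,(800,495),interpolation=cv2.INTER_CUBIC); cv2.imwrite("pics/t16c.png",b)
O=np.array([.5547,-.0046])
G=dict(green_mid=((.560,.053),.032,.012),violet_mid=((.5565,.019),.036,.012),white_mid=((.554,-.013),.030,.012),amber_mid=((.5505,-.052),.034,.012))
for n,(xy,sz,z) in G.items():
    for c in (p,s):
        m=mask(c,n,proj(c,[xy[0],xy[1],z+sz/2])[0])
        if m is not None:
            f=fitbox([(c,m)],*xy,-.087,.058,sz,z,z+sz); print(n,np.round(f,4),"own",((np.array(f[:2])-O)@np.array([[.9962,.0874],[-.0874,.9962]])).round(4))
for o in boxes_of(s,"plunger_top")[:1]: print("plunger box",o["box"])
```

```text
t 61.65 tcp [ 0.4064 -0.3302  0.2109] rot [-2.317 -2.121 -0.   ] F [-0.1  0.2 -0.7] w -0.002
green_mid [ 0.5595  0.0479 -0.0486  0.177 ] own [0.0002 0.0527]
green_mid [0.5557 0.0452 0.0259 0.3755] own [-0.0034  0.0497]
violet_mid [ 0.5563  0.0138 -0.0974  0.1739] own [-0.      0.0185]
white_mid [ 0.5525 -0.0189 -0.1644  0.2804] own [-0.001  -0.0145]
white_mid [ 0.5524 -0.0216  0.0502  0.2585] own [-0.0008 -0.0171]
amber_mid [ 0.5502 -0.0516 -0.1256  0.1433] own [-0.0004 -0.0473]
amber_mid [ 0.5488 -0.0532  0.025   0.3155] own [-0.0016 -0.0489]
plunger box [129.8, 207.8, 144.0, 226.9]
```

View pics/t16c.png

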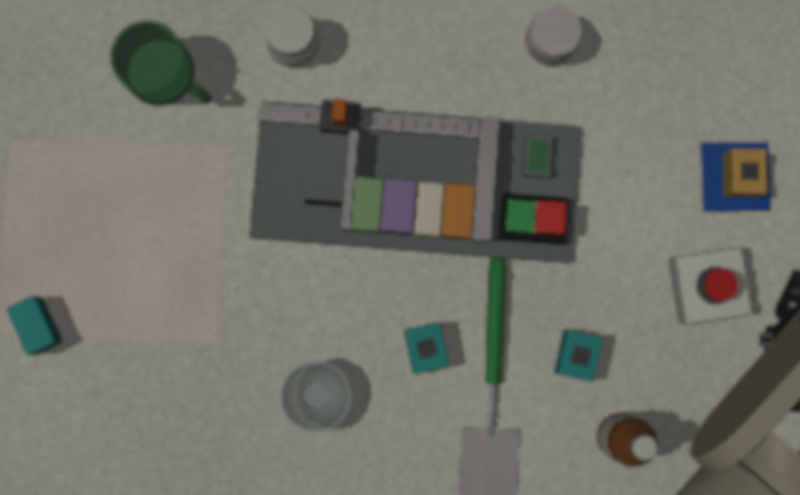

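The top view agrees with the earlier checks. The row is gripped, the rocker is green down, the plunger is up, the bystanders are in place and the block is on the pad; its apparent offset there is parallax. I hand in.

```bash
python3 -c "
from rig import order; print(order.hand_in())"
```

```text
the job is handed in; nothing more can be done
None
```

I finished the job and handed it in after about 62 s of robot time; no verdict came back.

- **Setting block:** the brass block stands on the blue pad, about 2–5 mm from its middle. I did not correct that.
- **Row:** all four bars were present and lie over the black line. From the fixed jaw they are amber, white, violet and green. The violet bar was knocked about 45 mm aside after I had placed it, so I picked it up and set it back.
- **Grip:** I closed the jaw gently until the arm felt about 7.8 N, so the blade presses on the row with roughly 6–7 N. After release the row was still tight and the blade looked square. I did not measure the blade's tilt itself.
- **Rocker and plunger:** the rocker snapped over with its green end down. I then pushed the plunger to its stop (54 mm high, 17 N) and let it come up. The last top view looks as if it is back up, but I did not measure its height.

**Last checks:** the top camera put every bar within 1 mm of the line. The angled camera was up to 3.4 mm off for green, on a poor fit. The fitted bar angles varied by several degrees between pictures, so I judged squareness by eye from the close view. The bystanders and the turquoise look-alikes look undisturbed in the last top view.

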